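# Present a notched glass filter plate to the label reader

## Robot

A 7-joint arm with a two-finger parallel gripper is mounted at the origin on a cart in front of the work surface, level with it; the furniture and walls round the work are solid. World frame = base frame: x ahead of the robot, y to its left, z up, the work surface at z = 0. Lengths are in m, angles in rad, forces in N, time in s.
With the tool pointing down it reaches from about 0.4 to 0.875 m from the base axis. Payload 19.3 kg.
Tool frame: the origin (TCP) lies at the very end of the fingers, on their centre line; the grasp point (between the pads) lies 19 mm behind it; y points along the fingers, x is the direction in which the jaws open and shut, and the axes are right-handed (so a half turn about y gives the same grasp; the last joint's range is limited). The gripper opens to 85 mm and grips with 20 to 120 N. Pads are 22 mm wide; open, the fingers measure 114 mm over their backs; the gripper's body (76 mm by 85 mm) begins 54 mm behind the grasp point. The pads swing forward as they close: fully open they stand 13 mm farther back than shut.
Start: joints at [-1.207, 0.521, -0.036, 1.599, 0.021, 1.021, -0.113], TCP at [0.263, 0.567, 0.231] pointing down, gripper open.
Joint ranges: [-2.91, 2.91], [-0.3, 2.13], [-1.5, 1.42], [0.17, 2.43], [-1.26, 4.41], [0.16, 1.93], [-2.52, 2.52]. Speed limits (rad/s): [1.89, 1.89, 2.39, 2.39, 3.01, 3.01, 3.01].

## Interface

Orientations are given as [roll, pitch, yaw] about the fixed x, y, z axes, in that order (R = Rz(yaw) Ry(pitch) Rx(roll)).
In Python, from workcell import bot gives the robot as it stands. The module is installed in compiled form; this text tells all that it offers.
- The arm moves only by the shell command python3 -m crank 'ROWS' [FORCE]. ROWS is JSON, a list of rows, each an object of numbers: "hand": the closure, from 0 (fully open) to 1 (shut); "dx", "dy", "dz": the shift along the tool's x, y, z in mm; "yaw": the turn about the tool's y in rad. In form: [{"hand": .., "dx": .., "dy": .., "dz": .., "yaw": ..}, ...]. A call has 1 to 12 rows; each row is the pose to reach, as a shift and turn from the pose commanded when the call began, along the tool's axes at that moment; what a row does not reach only later rows make up. A row lasts 1/12 s, in which the tool goes at most 41.7 mm and 7.16 degrees, less where a joint would pass 70% of its speed; a pose out of reach is approached as far as the arm can. A call with a gripper value outside its range is refused whole. The fingers move at their own pace and stop on an object; FORCE is the grip in N (left out, the last holds). Time passes only in rows, so rows that repeat a pose let the fingers close. It gives the time, the measured TCP pose, the force and the opening at its end, in the units of the state.
- bot.observe(): the state, without advancing time (a new reading comes with each control period).
- bot.grab_frame(name): name is "scene" or "top"; returns the picture (420x560x3 uint8, red, green, blue); there is no depth.
- bot.camera_info(name): a dict with "fx", "fy", "cx", "cy" (pixels), "dist" ([k1, k2, p1, p2, k3] as OpenCV has them; the pictures are not rectified), "rvec" (rotation vector, rad) and "tvec" (3), from world to camera coordinates, as OpenCV has them. Camera axes: x right, y down, z forward; pixel columns grow to the right and rows downward; lengths in m; the calibration is good to about 2 mm. A picture is of the moment at which its call begins. camera_info takes no time and is no camera call.
- bot.job_done(): hands the job in, once; it reports no verdict.
The state is a dict: "clock": time; "qpos": joint angles; "qd": joint speeds; "joint_efforts": joint torques, N m; "position": TCP position; "tool_rot": TCP orientation; "force": force on the tool from outside, world axes, zero at the start; "moment": the same for the moment, N m; "grip_width": finger opening in m.
Only numpy, scipy, OpenCV 4.12 (cv2) and the standard library are available. Lean on these libraries where they do the work, as an engineer would, in place of code of your own. Each camera call takes 0.05 s, during which the arm holds its last target.

## Task

Draw the amber glass filter plate straight up out of its grooved stand, find its frosted label end by the small corner notch, and hold that end, label face up and long edges level, squarely facing the label reader's sloping window, centred about 10 cm in front of it. Do not touch the reader, and leave the vial, crucible and petri dish where they are. Finish while still holding the plate there: do not put it down or let go.

Things in the scene. Friction and masses are not known exactly. Their poses are not given: they have to be found in the camera images.
- plate_center (a point): Centre of the amber glass plate, 110 mm long (x), 8 thick (y), 60 high (z), about 0.12 kg. It stands on a long edge, z up, top edge 70 mm above the worktop; its faces are free over the middle 85 mm. Frosted end: the last 32 mm at +x; notch: 9 x 9 mm cut from the +x +z corner. Label (matt white, dark bars) on the +y face only: seen from the label side, notch upward, the notch is upper left
- label (a point): Middle of the frosted label area, on the plate's +y face: 39 mm along +x and 4 mm along +y from the plate's centre. Axes as the plate's; +y points out of the label
- stand: Fixed stand: dark base 150 x 76 x 10 mm with two white end posts, 46 mm high and 30 mm across, 129 mm apart over their outer faces, that hold the outer 10 mm of the plate's ends in upright grooves 11 mm wide. Origin at the centre of its underside on the worktop, x along the plate, z up. It may be turned any way round
- reader: Fixed label reader on the right. Origin on the worktop below the place where the label belongs (170 mm up); x points to the robot's right, give or take 0.3 rad, z up. Grey foot 110 x 120 mm centred 165 mm along x, column 24 mm thick 170 mm along x; 302 mm high in all. The white head, 56 x 66 x 55 mm, looks down and to the robot's left at 45 degrees
- reader_head: Head of the reader. Origin: centre of its window (black face, ring of red lamps), 241 mm above the worktop. z points straight out of the window along the line of sight, y is level, away from the robot, x slopes up. The label's middle belongs 100 mm out along z, label facing the window; the plate's x is then along the head's -y, the plate's z along its x
- vial_c: Bystander: brown vial with blue cap, 35 mm diameter, 72 mm high; origin at its underside
- crucible: Bystander: white crucible, 44 mm diameter, 36 mm high; origin at its underside
- petri_dish: Bystander: petri dish, 60 mm diameter, 15 mm high; origin at its underside
There are look-alikes about, which are no part of the job. Of the things like the part that bears plate_center, leave any that is purple; of the rest the larger one is meant.

How it is judged:
By the outcome, as a careful person would: the job done as asked, in the order asked, and still so for the second after the job is handed in, while the arm keeps its last pose, push and grip.
It also fails if it takes over 38 s, if anything falls off the work surface, if the arm or the gripper's body presses on something with over 40 N, if the wrist force passes 120 N, or if a joint passes its speed limit or range.

## Working session

There is one attempt and no reset: what is moved stays moved. The work goes in short steps, Python scripts to look and compute and a shell command to move; the robot and the scene stay as the last step left them, time stands still between calls to the robot, and variables do not carry over. Pictures are saved under pics/ and viewed, and the job is handed in when it is done.

```bash
mkdir -p pics; python3 - <<'E'
from workcell import bot
import cv2,json
for n in("scene","top"):
    f=bot.grab_frame(n); cv2.imwrite(f"pics/{n}0.png",f[:,:,::-1]); print(n,bot.camera_info(n))
print(bot.observe())
E
```

```text
scene {'fx': 428.3235310499736, 'fy': 428.3235310499736, 'cx': 286.51009846571026, 'cy': 215.0363198313306, 'dist': array([-0.00115618,  0.        ,  0.        ,  0.        ,  0.        ]), 'rvec': array([ 2.18975962, -0.587698  ,  0.29809021]), 'tvec': array([-0.45169896,  0.29802499,  1.10370388])}
top {'fx': 484.21207031881335, 'fy': 484.21207031881335, 'cx': 286.0062841681883, 'cy': 209.0219097377662, 'dist': array([-0.07594445,  0.        ,  0.        ,  0.        ,  0.        ]), 'rvec': array([ 2.07882377, -1.9505913 ,  0.37065585]), 'tvec': array([0.00266003, 0.56359211, 1.67331458])}
{'clock': 0.1, 'qpos': array([-1.20719605,  0.52194972, -0.03629697,  1.59992133,  0.02122081,
        1.02111206, -0.112816  ]), 'qd': array([-0.00123101, -0.00218172,  0.00080326, -0.00256752, -0.00135678,
        0.00150489,  0.00042896]), 'joint_efforts': array([ 3.42102532e-03, -9.28489280e+01,  1.98448978e+00, -3.70523858e+01,
        1.82254636e-02,  5.39972898e-03,  9.45191914e-05]), 'position': array([0.26263075, 0.56682206, 0.23079719]), 'tool_rot': array([-1.57089916e+00,  9.99993333e-04,  1.13695295e+00]), 'force': array([-0.78124454, -0.42178331, -0.09392546]), 'moment': array([ 0.02266965, -0.04723481,  0.0077476 ]), 'grip_width': 0.08578571414512513}
```

View pics/scene0.png

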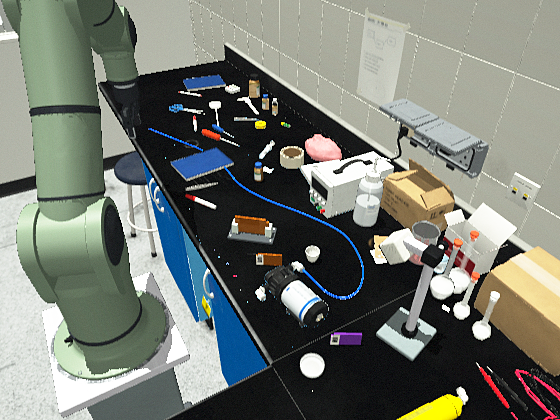

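View pics/top0.png

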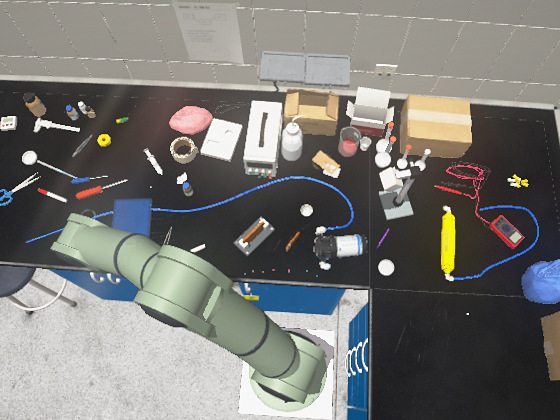

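The scene view shows the plate in its stand at about (250,228), a small amber decoy at (268,259) and a purple one at (346,339). The reader is at about (415,280) in the scene view and (395,195) in the top view. I'll zoom in.

```bash
python3 - <<'E'
import cv2
a=cv2.imread("pics/scene0.png");b=cv2.imread("pics/top0.png")
cv2.imwrite("pics/c1.png",cv2.resize(a[195:275,215:305],None,fx=7,fy=7,interpolation=cv2.INTER_CUBIC))
cv2.imwrite("pics/c2.png",cv2.resize(b[205:265,225:325],None,fx=8,fy=8,interpolation=cv2.INTER_CUBIC))
cv2.imwrite("pics/c3.png",cv2.resize(a[215:365,365:475],None,fx=4,fy=4,interpolation=cv2.INTER_CUBIC))
cv2.imwrite("pics/c4.png",cv2.resize(b[155:235,360:430],None,fx=7,fy=7,interpolation=cv2.INTER_CUBIC))
E
```

```text
(no output)
```

View pics/c1.png

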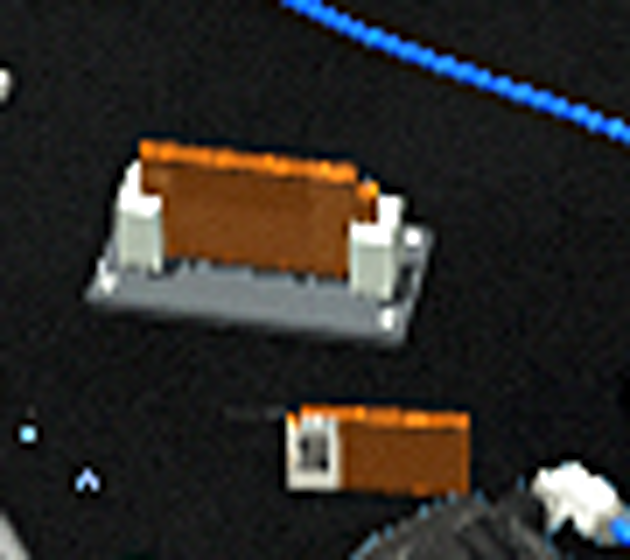

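View pics/c2.png

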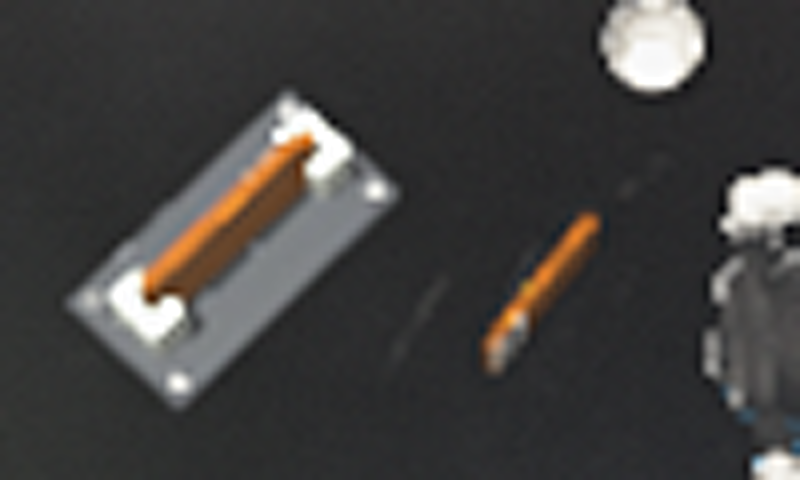

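View pics/c3.png

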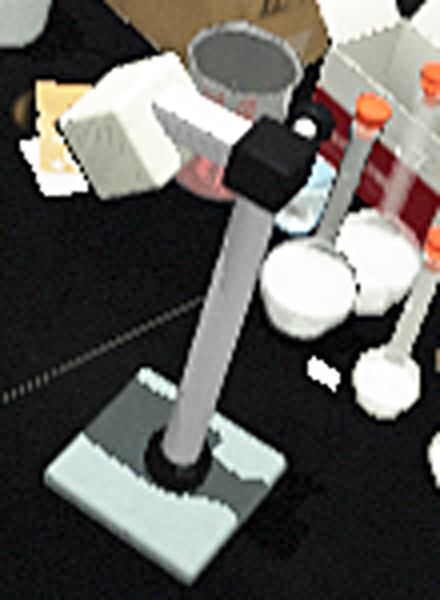

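View pics/c4.png

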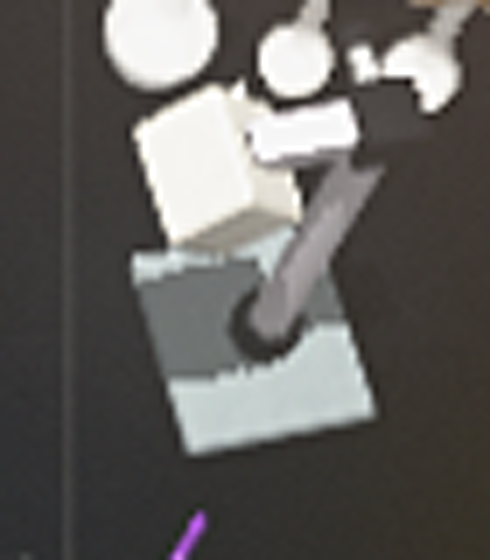

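```bash
cat > h.py <<'E'
import numpy as np,cv2
from workcell import bot
from scipy.spatial.transform import Rotation as Ro
def cam(n):
    c=bot.camera_info(n);K=np.array([[c['fx'],0,c['cx']],[0,c['fy'],c['cy']],[0,0,1.]]);return K,np.array(c['dist']),np.array(c['rvec']),np.array(c['tvec'])
def ray(n,p):
    K,d,r,t=cam(n);R=cv2.Rodrigues(r)[0]
    u=cv2.undistortPoints(np.array([[p]],float),K,d)[0,0]
    return -R.T@t, R.T@np.array([u[0],u[1],1])
def onz(n,p,z):
    o,v=ray(n,p);return o+v*(z-o[2])/v[2]
def tri(p1,p2):
    o1,a=ray("scene",p1);o2,b=ray("top",p2)
    s=np.linalg.lstsq(np.c_[a,-b],o2-o1,rcond=None)[0]
    x,y=o1+a*s[0],o2+b*s[1];return (x+y)/2,np.linalg.norm(x-y)
def proj(n,P):
    K,d,r,t=cam(n);return cv2.projectPoints(np.array(P,float).reshape(-1,3),r,t,K,d)[0][:,0]
E
python3 - <<'E'
from h import *
np.set_printoptions(precision=4,suppress=True)
T=lambda x,y:(225+(x-3.5)/8,205+(y-3.5)/8)
S=lambda x,y:(215+(x-3)/7,195+(y-3)/7)
b=[onz("top",T(*p),.01) for p in((288,92),(400,195),(180,408),(68,303))]
print("base top",*b,"c",np.mean(b,0))
b=np.array(b);print(np.linalg.norm(b-np.roll(b,-1,0),axis=1))
b2=[onz("scene",S(*p),.01) for p in((432,230),(400,338),(92,296))];print("scene base",*b2,"c",(b2[0]+b2[2])/2)
for c,F,pts in(("top",T,((308,140),(152,292))),("scene",S,((140,148),(355,172),(372,188)))):
    for p in pts:print(c,p,onz(c,F(*p),.07))
# foot
T4=lambda x,y:(360+(x-3)/7,155+(y-3)/7)
S3=lambda x,y:(365+(x-1.5)/4,215+(y-1.5)/4)
for z in(.01,.015):
  f=[onz("top",T4(*p),z) for p in((132,257),(190,452),(375,412))];print("foot",z,*f,(f[0]+f[2])/2,np.linalg.norm(f[0]-f[1]),np.linalg.norm(f[2]-f[1]))
  f=[onz("scene",S3(*p),z) for p in((145,368),(45,475),(190,575),(287,462))];print("footS",z,*f,np.mean(f,0))
import sys
E
```

```text
base top [0.564  0.1367 0.01  ] [0.5151 0.079  0.01  ] [0.4032 0.1744 0.01  ] [0.451 0.232 0.01 ] c [0.4833 0.1555 0.01  ]
[0.0757 0.147  0.0749 0.1478]
scene base [0.5646 0.1366 0.01  ] [0.5152 0.0783 0.01  ] [0.4061 0.1729 0.01  ] c [0.4853 0.1548 0.01  ]
top (308, 140) [0.5188 0.121  0.07  ]
top (152, 292) [0.4406 0.1864 0.07  ]
scene (140, 148) [0.4429 0.191  0.07  ]
scene (355, 172) [0.5198 0.1277 0.07  ]
scene (372, 188) [0.5211 0.114  0.07  ]
foot 0.01 [ 0.6982 -0.3199  0.01  ] [ 0.5827 -0.3513  0.01  ] [ 0.613  -0.4553  0.01  ] [ 0.6556 -0.3876  0.01  ] 0.11978059363091187 0.10831925099455138
footS 0.01 [ 0.6971 -0.3187  0.01  ] [ 0.5821 -0.3521  0.01  ] [ 0.6122 -0.4525  0.01  ] [ 0.7245 -0.4225  0.01  ] [ 0.654  -0.3864  0.01  ]
foot 0.015 [ 0.696  -0.3189  0.015 ] [ 0.5808 -0.3503  0.015 ] [ 0.6111 -0.454   0.015 ] [ 0.6535 -0.3865  0.015 ] 0.11943909823887996 0.10801043197836774
footS 0.015 [ 0.6935 -0.3213  0.015 ] [ 0.5792 -0.3546  0.015 ] [ 0.609  -0.4544  0.015 ] [ 0.7208 -0.4245  0.015 ] [ 0.6506 -0.3887  0.015 ]
```

The stand is at about (0.484, 0.155), and the notch end faces away and to the right at a yaw of about -0.70. The label is on the face hidden from the scene camera. The reader's yaw is about 0.28 from nominal, and the target label point is about (0.609, -0.228, 0.170).

The final pose needs the tool tilted 45°, but the moves only turn it about its own y. So I'll test how the tool behaves in a small free-space move first.

```bash
python3 -m crank '[{"hand":0,"dx":10,"dy":-30,"dz":40,"yaw":0.12},{"hand":0,"dx":20,"dy":-60,"dz":80,"yaw":0.24}]'; python3 -c "
from h import *
o=bot.observe();print(o['qpos'],o['position'],Ro.from_euler('xyz',o['tool_rot']).as_matrix())"
```

```text
clock: 0.27
position: [0.2113, 0.6083, 0.2799]
tool_rot: [-1.573, 0.003, 0.888]
force: [-0.8, 1.2, 1.1]
grip_width: 0.0853
[-1.34109537  0.51176896  0.01910087  1.48746794 -0.00974604  1.14546823
 -0.43204448] [0.21133725 0.60827609 0.27989183] [[ 6.30694749e-01 -2.74104972e-04 -7.76030965e-01]
 [ 7.76026879e-01 -3.04159493e-03  6.30692502e-01]
 [-2.53324780e-03 -9.99995337e-01 -1.70560513e-03]]
```

```bash
python3 -m crank '[{"hand":0,"dx":450,"dy":-100,"dz":170},{"hand":0,"dx":450,"dy":-100,"dz":170},{"hand":0,"dx":450,"dy":-100,"dz":170},{"hand":0,"dx":450,"dy":-100,"dz":170},{"hand":0,"dx":450,"dy":-100,"dz":170},{"hand":0,"dx":450,"dy":-100,"dz":170},{"hand":0,"dx":450,"dy":-100,"dz":170},{"hand":0,"dx":450,"dy":-100,"dz":170},{"hand":0,"dx":450,"dy":-100,"dz":170},{"hand":0,"dx":450,"dy":-100,"dz":170}]'; python3 -c "
from h import *
o=bot.observe();print(o['qpos'],o['position'],Ro.from_euler('xyz',o['tool_rot']).as_matrix())"
```

```text
[-1.34109537  0.51176896  0.01910087  1.48746794 -0.00974604  1.14546823
 -0.43204448] [0.21133725 0.60827609 0.27989183] [[ 6.30694749e-01 -2.74104972e-04 -7.76030965e-01]
 [ 7.76026879e-01 -3.04159493e-03  6.30692502e-01]
 [-2.53324780e-03 -9.99995337e-01 -1.70560513e-03]]$[0]: bad value
```

```bash
python3 -m crank '[{"hand":0,"dx":450,"dy":-100,"dz":170,"yaw":0},{"hand":0,"dx":450,"dy":-100,"dz":170,"yaw":0},{"hand":0,"dx":450,"dy":-100,"dz":170,"yaw":0},{"hand":0,"dx":450,"dy":-100,"dz":170,"yaw":0},{"hand":0,"dx":450,"dy":-100,"dz":170,"yaw":0},{"hand":0,"dx":450,"dy":-100,"dz":170,"yaw":0},{"hand":0,"dx":450,"dy":-100,"dz":170,"yaw":0},{"hand":0,"dx":450,"dy":-100,"dz":170,"yaw":0},{"hand":0,"dx":450,"dy":-100,"dz":170,"yaw":0},{"hand":0,"dx":450,"dy":-100,"dz":170,"yaw":0}]'; python3 -c "
from h import *
o=bot.observe();print(o['qpos'],o['position'],Ro.from_euler('xyz',o['tool_rot']).as_matrix())"
```

```text
clock: 1.1
position: [0.2754, 0.8342, 0.3169]
tool_rot: [-1.588, 0.008, 0.919]
force: [4.3, -1.3, -0.1]
grip_width: 0.0853
[-1.308803    1.07529571 -0.10103973  0.31558919  0.10284527  1.76593766
 -0.41891046] [0.27540681 0.83417222 0.31689028] [[ 0.60634167  0.00879101 -0.79515565]
 [ 0.7951679  -0.01626202  0.60617123]
 [-0.00760198 -0.99982912 -0.01685067]]
```

```bash
python3 -m crank '[{"hand":0,"dx":200,"dy":-50,"dz":50,"yaw":0},{"hand":0,"dx":200,"dy":-50,"dz":50,"yaw":0},{"hand":0,"dx":200,"dy":-50,"dz":50,"yaw":0},{"hand":0,"dx":200,"dy":-50,"dz":50,"yaw":0},{"hand":0,"dx":200,"dy":-50,"dz":50,"yaw":0},{"hand":0,"dx":200,"dy":-50,"dz":50,"yaw":0}]'; python3 -c "
from h import *
o=bot.observe();print(o['qpos'],o['position'],Ro.from_euler('xyz',o['tool_rot']).as_matrix())"
```

```text
clock: 1.6
position: [0.2542, 0.8539, 0.3097]
tool_rot: [-1.602, -0.015, 0.992]
force: [-0.8, -0.0, 0.8]
grip_width: 0.0852
[-1.25385022  1.13831671 -0.97335316  0.22805153  0.93941307  1.86844934
 -0.44767832] [0.25418301 0.85387187 0.30968708] [[ 0.54659738  0.03466447 -0.83667776]
 [ 0.83726341 -0.00487398  0.54677804]
 [ 0.01487582 -0.99938712 -0.0316874 ]]
```

```bash
python3 -m crank '[{"hand":0,"dx":-40,"dy":0,"dz":0,"yaw":0},{"hand":0,"dx":-80,"dy":0,"dz":0,"yaw":0},{"hand":0,"dx":-110,"dy":0,"dz":0,"yaw":0},{"hand":0,"dx":-110,"dy":0,"dz":0,"yaw":0}]'; python3 -c "
from h import *
o=bot.observe();print(o['qpos'],o['position'],Ro.from_euler('xyz',o['tool_rot']).as_matrix())"
```

```text
clock: 1.93
position: [0.2104, 0.7876, 0.3093]
tool_rot: [-1.601, -0.015, 0.992]
force: [0.8, 2.9, 1.1]
grip_width: 0.0855
[-1.04599593  0.97455965 -1.06786404  0.79233382  0.85076662  1.69015503
 -0.72894954] [0.21040006 0.78763432 0.3093143 ] [[ 0.54693912  0.03397789 -0.83648258]
 [ 0.83702895 -0.0036992   0.5471461 ]
 [ 0.01549655 -0.99941574 -0.03046371]]
```

Useful result: a new command starts from the pose actually reached, so the small tilt picked up at the reach limit persists. I'll fit a kinematic model to find out which pushes give tilt and whether the goal pose can be reached.

```bash
cat > fk.py <<'E'
import numpy as np
from scipy.spatial.transform import Rotation as Ro
D=[([-1.20719605,0.52194972,-0.03629697,1.59992133,0.02122081,1.02111206,-0.112816],[0.26263075,0.56682206,0.23079719],[-1.57089916,.001,1.13695295]),
([-1.34109537,0.51176896,0.01910087,1.48746794,-0.00974604,1.14546823,-0.43204448],[0.21133725,0.60827609,0.27989183],[[.630694749,-.000274104972,-.776030965],[.776026879,-.00304159493,.630692502],[-.0025332478,-.999995337,-.00170560513]]),
([-1.308803,1.07529571,-0.10103973,0.31558919,0.10284527,1.76593766,-0.41891046],[0.27540681,0.83417222,0.31689028],[[.60634167,.00879101,-.79515565],[.7951679,-.01626202,.60617123],[-.00760198,-.99982912,-.01685067]]),
([-1.25385022,1.13831671,-0.97335316,0.22805153,0.93941307,1.86844934,-0.44767832],[0.25418301,0.85387187,0.30968708],[[.54659738,.03466447,-.83667776],[.83726341,-.00487398,.54677804],[.01487582,-.99938712,-.0316874]]),
([-1.04599593,0.97455965,-1.06786404,0.79233382,0.85076662,1.69015503,-0.72894954],[0.21040006,0.78763432,0.3093143],[[.54693912,.03397789,-.83648258],[.83702895,-.0036992,.5471461],[.01549655,-.99941574,-.03046371]])]
D=[(np.array(q),np.array(p),Ro.from_euler('xyz',r).as_matrix() if np.ndim(r)==1 else np.array(r)) for q,p,r in D]
def rz(a):c,s=np.cos(a),np.sin(a);return np.array([[c,-s,0],[s,c,0],[0,0,1]])
def ry(a):c,s=np.cos(a),np.sin(a);return np.array([[c,0,s],[0,1,0],[-s,0,c]])
TX=np.array([[1,0,0],[0,0,1],[0,-1,0.]])  # maps so tool y = flange z:  cols: x=x, y=z, z=-y
TX=np.array([[1,0,0],[0,0,-1],[0,1,0.]])
def fk(q,P,S):
    d1,L1,L2,L3,c1,c7,a1,e3,e4,x0,y0=P
    R=rz(S[0]*q[0]+c1);p=np.array([x0,y0,d1])+R@[a1,0,0]
    R=R@ry(q[1]);p=p+R@[0,0,L1]
    R=R@rz(S[1]*q[2])@ry(q[3]);p=p+R@[e3,0,L2]
    R=R@rz(S[2]*q[4])@ry(q[5]);p=p+R@[e4,0,L3]
    R=R@rz(S[3]*q[6]+c7)
    return R@TX,p
E
python3 - <<'E'
from fk import *
from scipy.optimize import least_squares
import itertools
for S in itertools.product([1,-1],repeat=4):
  best=None
  for c7 in(0,1.57,3.14,-1.57):
    def f(P):
        o=[]
        for q,p,R in D:
            r,x=fk(q,P,S);o+=list((r-R).ravel()*.5)+list(x-p)
        return np.array(o+list(1e-3*np.array(P[6:])))
    s=least_squares(f,[.3,.4,.4,.2,0,c7,0,0,0,0,0])
    if best is None or s.cost<best.cost:best=s
  print(S,best.cost,best.x.round(4))
E
```

```text
(1, 1, 1, 1) 0.039315498859505194 [-0.3531 -0.4819 -0.1766 -0.8881 -0.4136  0.7571  0.3736 -0.0643 -0.322
  0.2799  0.9197]
(1, 1, 1, -1) 0.13562744637724194 [-0.3885 -0.4813 -0.1762 -0.9229 -0.4191 -0.0987  0.3749 -0.0646 -0.322
  0.2817  0.9217]
(1, 1, -1, 1) 1.1845186527613571 [0.2689 0.2993 0.3045 0.0047 2.893  3.952  0.06   0.1447 0.33   0.2477
 0.5139]
(1, 1, -1, -1) 1.2864147991281394 [ 0.2652  0.3074  0.3102  0.0137 -3.4842 -3.1793  0.0288  0.1354  0.3683
  0.236   0.5699]
(1, -1, 1, 1) 1.410350547955543 [ 0.4647 -0.4023 -0.1772  0.0426 -0.6261  0.8553  0.6536 -0.1104 -0.041
  0.3542  0.9681]
(1, -1, 1, -1) 1.2048947483158934 [ 0.4527 -0.382  -0.1615  0.0498 -0.7374  0.008   0.699  -0.12   -0.0017
  0.4016  0.9877]
(1, -1, -1, 1) 0.32327159990508747 [-0.8072 -0.5246 -0.2068 -1.3732 -0.4319  1.0774  0.6386 -0.0556 -0.0796
  0.277   0.8937]
(1, -1, -1, -1) 0.05776361222333808 [-0.8584 -0.5241 -0.2064 -1.4238 -0.4248  0.2528  0.6381 -0.056  -0.0787
  0.2752  0.8933]
(-1, 1, 1, 1) 0.1354042738823276 [-1.117   0.5225  0.3848 -1.0923  0.3008  3.934  -0.2219 -0.0063  0.4904
  0.2413
[... 227 characters left out ...]
 0.2112  0.4469
  0.2438  0.7106]
(-1, 1, -1, -1) 1.3914212107912376 [0.3886 0.1995 0.2517 0.0231 0.2932 3.1342 0.1269 0.1911 0.465  0.246
 0.7024]
(-1, -1, 1, 1) 1.3427606179246891 [ 0.5804 -0.4832 -0.2135  0.0586  3.1022  0.8422  0.0797 -0.0587  0.1356
  0.0878  0.1596]
(-1, -1, 1, -1) 1.1498229185205258 [ 0.5706 -0.4661 -0.199   0.0641  3.0069 -0.0207  0.0404 -0.0667  0.1734
  0.0191  0.1307]
(-1, -1, -1, 1) 0.18470632338833645 [-3.3550e-01  5.7600e-01  4.2370e-01 -2.7100e-01  4.0000e-04 -2.2839e+00
 -5.8800e-02 -1.9800e-02 -1.1700e-02  6.0100e-02 -6.0000e-03]
(-1, -1, -1, -1) 0.00025778633365842855 [-0.3889  0.5758  0.4237 -0.3243 -0.0069  3.1347 -0.0554 -0.0203 -0.0124
  0.0541 -0.0086]
```

```bash
python3 - <<'E'
from fk import *
from scipy.optimize import least_squares
S=(-1,-1,-1,-1)
def f(P,reg=1):
    o=[]
    for q,p,R in D:
        r,x=fk(q+np.r_[0,P[11:16],0],P[:11],S);o+=list((r-R).ravel()*.5)+list(x-p)
    return np.array(o+list(reg*(2e-3*np.array(P[6:11])))+list(.02*np.array(P[11:]))+[1e-3*(P[0]-.33)]+[1*P[9],1*P[10]])
s=least_squares(f,[-.33,.57,.42,-.3,0,3.14,0,0,0,0,0]+[0]*5)
s2=least_squares(f,[.33,.57,.42,.3,0,3.14,0,0,0,0,0]+[0]*5)
for t in(s,s2):
    print(t.cost,t.x.round(4)); print(np.array(f(t.x)[:60]).reshape(5,12).round(4)[:, :])
E
```

```text
0.00023993134632991318 [-1.1283e+00  5.5970e-01  4.1690e-01 -1.0674e+00 -8.2800e-02  3.0475e+00
 -2.1400e-02 -2.2900e-02 -2.6000e-03  6.0000e-04 -5.0000e-04 -7.0000e-04
  1.0900e-02 -1.2100e-02 -6.6000e-03  8.1000e-03]
[[ 0.0008  0.0008  0.0004 -0.0004  0.0022  0.0008  0.0023  0.      0.0002
  -0.0013  0.0016 -0.0002]
 [ 0.0003  0.0003  0.0003 -0.0002  0.0025  0.0003  0.0021 -0.      0.0013
  -0.0008 -0.0004  0.0002]
 [-0.0025  0.0013 -0.0018  0.0019  0.0013 -0.0024  0.0018 -0.     -0.0002
   0.001   0.0094 -0.0087]
 [ 0.0003 -0.0002  0.0002 -0.0002 -0.0025  0.0002 -0.0022  0.     -0.0012
   0.001  -0.0122  0.002 ]
 [ 0.0013 -0.0002  0.0009 -0.0008 -0.004   0.0012 -0.0034  0.     -0.002
  -0.0006  0.0022  0.0068]]
0.00023993134624922607 [-1.1283e+00  5.5970e-01  4.1690e-01 -1.0674e+00 -8.2800e-02  3.0475e+00
 -2.1400e-02 -2.2900e-02 -2.6000e-03  6.0000e-04 -5.0000e-04 -7.0000e-04
  1.0900e-02 -1.2100e-02 -6.6000e-03  8.1000e-03]
[[ 0.0008  0.0008  0.0004 -0.0004  0.0022  0.0008  0.0023  0.      0.0002
  -0.0013  0.0016 -0.0002]
 [ 0.0003  0.0003  0.0003 -0.0002  0.0025  0.0003  0.0021 -0.      0.0013
  -0.0008 -0.0004  0.0002]
 [-0.0025  0.0013 -0.0018  0.0019  0.0013 -0.0024  0.0018 -0.     -0.0002
   0.001   0.0094 -0.0087]
 [ 0.0003 -0.0002  0.0002 -0.0002 -0.0025  0.0002 -0.0022  0.     -0.0012
   0.001  -0.0122  0.002 ]
 [ 0.0013 -0.0002  0.0009 -0.0008 -0.004   0.0012 -0.0034  0.     -0.002
  -0.0006  0.0022  0.0068]]
```

```bash
cat >> fk.py <<'E'
from scipy.optimize import least_squares
LO=np.array([-2.91,-.3,-1.5,.17,-1.26,.16,-2.52])+.05;HI=np.array([2.91,2.13,1.42,2.43,4.41,1.93,2.52])-.05
def model(q,L3=.35,d=-.0609):
    P=[L3+d,.5597,.4169,L3,-.0828,3.0475,-.0214,-.0229,-.0026,0,0]
    return fk(q+np.r_[0,-.0007,.0109,-.0121,-.0066,.0081,0],P,(-1,-1,-1,-1))
def ik(R,p,q0,L3=.35):
    best=None
    rng=np.random.default_rng(0)
    for i in range(12):
        x0=q0 if i==0 else np.clip(q0+rng.normal(0,.7,7),LO+.01,HI-.01)
        s=least_squares(lambda q:np.r_[(model(q,L3)[0]-R).ravel(),3*(model(q,L3)[1]-p),.001*(q-q0)],np.clip(x0,LO+.01,HI-.01),bounds=(LO,HI))
        if best is None or s.cost<best.cost:best=s
    r,x=model(best.x,L3)
    return best.x,np.linalg.norm(x-p),np.linalg.norm(r-R)
E
python3 - <<'E'
from fk import *
np.set_printoptions(precision=3,suppress=True)
def tool(yp,zp,s):  # plate y, z ; tool y=-zp, tool x = s*yp
    x=s*yp;y=-zp;return np.c_[x,y,np.cross(x,y)]
up=np.array([0,0,1.])
yg=np.array([.648,.762,0]);xr=np.array([.277,-.961,0]);
yv=xr; yf=(xr+up)/2**.5; zf=(-xr+up)/2**.5; xf=np.cross(yf,zf);print("plate x",xf)
ge=np.array([.484,.155,.028]);
lab=np.array([.609,-.228,.17]);c=lab-.039*xf-.004*yf
tcpf=c-zf*.012  # grasp z= +.007 -> tcp .019 below
print(c,tcpf)
for L3 in(.3,.36,.42):
  for s in(1,-1):
    q0=np.array([-.4,.6,0,1.5,0,1,0])
    a=ik(tool(yg,up,s),ge,q0,L3)
    b=ik(tool(yv,up,s),np.array([.24,-.82,.3]),a[0]+[1,0,0,0,0,0,0],L3)
    g=ik(tool(yf,zf,s),tcpf,a[0],L3)
    print(L3,s,*a,"|",*b,"|",*g)
E
```

```text
plate x [-0.961 -0.277  0.   ]
[ 0.646 -0.214  0.167] [ 0.648 -0.223  0.159]
0.3 1 [-0.301  0.626 -0.133  2.085  0.171  0.445  0.307] 3.0237512214318364e-07 0.00038744261505396153 | [ 1.205  0.957 -0.016  0.589  0.011  1.6   -0.1  ] 2.0752493913874928e-06 0.00017682116345818977 | [-0.74   0.968  1.15   1.866 -0.343  0.401 -0.994] 4.0478276700899574e-07 0.00017677628352059824
0.3 -1 [-0.894  0.732  0.688  2.089 -0.811  0.622 -1.91 ] 5.89823048926744e-07 0.00038744821533824293 | [ 0.798  1.052  1.37   1.076 -1.1    1.62  -2.47 ] 0.07385983381043437 0.2341935337860624 | [-0.377  0.691  0.473  1.855  0.9    0.561  1.06 ] 8.317845278387795e-07 0.00017679731464979962
0.36 1 [-0.301  0.626 -0.133  2.085  0.171  0.445  0.307] 3.0234068324923344e-07 0.00038744286855117466 | [ 1.205  0.957 -0.016  0.589  0.011  1.6   -0.1  ] 2.0752545786318197e-06 0.00017684054413442536 | [-0.823  0.999  1.165  1.907 -0.368  0.407 -1.036] 4.27840648873776e-07 0.000176777563148397
0.36 -1 [-0.894  0.732  0.688  2.089 -0.811  0.622 -1.91 ] 5.89856240532086e-07 0.00038744919736028333 | [ 0.794  1.046  1.37   1.091 -1.106  1.612 -2.47 ] 0.06874319426599611 0.2337933768301392 | [-0.452  0.704  0.475  1.895  0.911  0.573  0.973] 7.822920021400514e-07 0.00017679739526089497
0.42 1 [-0.301  0.626 -0.133  2.085  0.171  0.445  0.307] 3.024157620410661e-07 0.0003874431472874755 | [ 1.205  0.957 -0.016  0.589  0.011  1.6   -0.1  ] 2.0752271401302074e-06 0.00017686283315531095 | [-0.904  1.031  1.173  1.938 -0.386  0.42  -1.085] 4.488337848090571e-07 0.00017677901595904575
0.42 -1 [-0.894  0.732  0.688  2.089 -0.811  0.622 -1.91 ] 5.898535094630469e-07 0.0003874502840687517 | [ 0.792  1.041  1.37   1.104 -1.11   1.606 -2.47 ] 0.06350973339928603 0.23215471596764173 | [-0.522  0.72   0.468  1.926  0.912  0.591  0.893] 7.377240493724747e-07 0.00017679729499276244
```

```bash
cat >> h.py <<'E'
def to(p):
    o=bot.observe();R=Ro.from_euler('xyz',o['tool_rot']).as_matrix()
    print(round(o['clock'],2),'pos',o['position'].round(4),'tool dmm',(R.T@(np.array(p)-o['position'])*1000).round(1),'x',R[:,0].round(4),'y',R[:,1].round(4),'F',o['force'].round(1),'q',o['qpos'].round(3),'w',round(o['grip_width'],4))
E
python3 -c "
from h import *
to([.4785,.157,.15])"
```

```text
1.93 pos [0.2104 0.7876 0.3093] tool dmm [-383.7  170.7 -564.5] x [0.5469 0.837  0.0155] y [ 0.034  -0.0037 -0.9994] F [0.8 2.9 1.1] q [-1.046  0.975 -1.068  0.792  0.851  1.69  -0.729] w 0.0855
```

```bash
python3 -m crank '[{"hand":0,"dx":-384,"dy":110,"dz":-565,"yaw":0.126},{"hand":0,"dx":-384,"dy":110,"dz":-565,"yaw":0.126},{"hand":0,"dx":-384,"dy":110,"dz":-565,"yaw":0.126},{"hand":0,"dx":-384,"dy":110,"dz":-565,"yaw":0.126},{"hand":0,"dx":-384,"dy":110,"dz":-565,"yaw":0.126},{"hand":0,"dx":-384,"dy":110,"dz":-565,"yaw":0.126},{"hand":0,"dx":-384,"dy":110,"dz":-565,"yaw":0.126},{"hand":0,"dx":-384,"dy":110,"dz":-565,"yaw":0.126},{"hand":0,"dx":-384,"dy":110,"dz":-565,"yaw":0.126},{"hand":0,"dx":-384,"dy":110,"dz":-565,"yaw":0.126},{"hand":0,"dx":-384,"dy":110,"dz":-565,"yaw":0.126},{"hand":0,"dx":-384,"dy":110,"dz":-565,"yaw":0.126}]'; python3 -c "
from h import *
to([.4785,.157,.15])"
```

```text
clock: 2.93
position: [0.402, 0.3358, 0.2392]
tool_rot: [-1.599, -0.02, 0.867]
force: [2.4, 0.8, 0.6]
grip_width: 0.0854
2.93 pos [0.402  0.3358 0.2392] tool dmm [ -88.5   92.3 -171.5] x [0.6473 0.762  0.0198] y [ 0.0343 -0.0032 -0.9994] F [2.4 0.8 0.6] q [ 0.061  0.651 -1.301  1.835  0.714  1.198 -0.607] w 0.0854
```

```bash
python3 -m crank '[{"hand":0,"dx":-88,"dy":92,"dz":-171,"yaw":0},{"hand":0,"dx":-88,"dy":92,"dz":-171,"yaw":0},{"hand":0,"dx":-88,"dy":92,"dz":-171,"yaw":0},{"hand":0,"dx":-88,"dy":92,"dz":-171,"yaw":0},{"hand":0,"dx":-88,"dy":92,"dz":-171,"yaw":0},{"hand":0,"dx":-88,"dy":92,"dz":-171,"yaw":0},{"hand":0,"dx":-88,"dy":92,"dz":-171,"yaw":0}]'; python3 - <<'E'
from h import *
to([.4785,.157,.06])
f=bot.grab_frame("scene");cv2.imwrite("pics/s1.png",cv2.resize(f[120:280,170:340,::-1],None,fx=4,fy=3.7))
f=bot.grab_frame("top");cv2.imwrite("pics/t1.png",cv2.resize(f[180:280,200:320,::-1],None,fx=6,fy=6))
E
```

```text
clock: 3.52
position: [0.4784, 0.1572, 0.1493]
tool_rot: [-1.598, -0.018, 0.862]
force: [0.3, 0.4, 0.5]
grip_width: 0.0852
3.52 pos [0.4784 0.1572 0.1493] tool dmm [-1.7 89.3  2.2] x [0.6505 0.7593 0.018 ] y [ 0.0321 -0.0039 -0.9995] F [0.3 0.4 0.5] q [ 0.409  0.746 -1.236  1.977  0.866  1.046 -0.372] w 0.0852
```

View pics/s1.png

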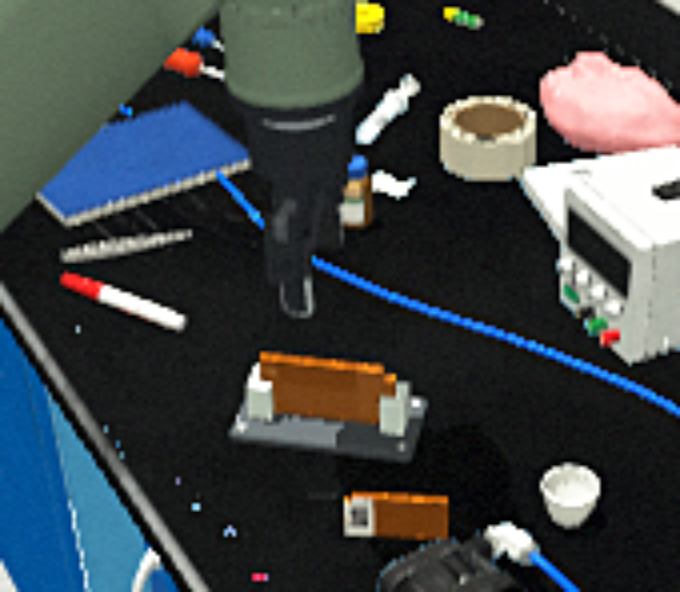

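View pics/t1.png

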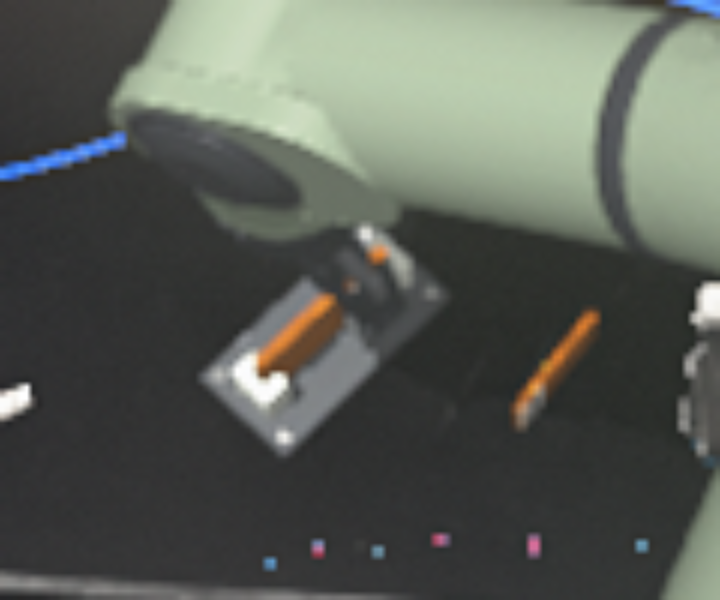

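```bash
python3 -m crank '[{"hand":0.4,"dx":-2,"dy":40,"dz":3,"yaw":0},{"hand":0.4,"dx":-2,"dy":80,"dz":3,"yaw":0},{"hand":0.4,"dx":-2,"dy":110,"dz":3,"yaw":0},{"hand":0.4,"dx":-2,"dy":121,"dz":3,"yaw":0},{"hand":0.4,"dx":-2,"dy":121,"dz":3,"yaw":0},{"hand":0.4,"dx":-2,"dy":121,"dz":3,"yaw":0}]' 100; python3 - <<'E'
from h import *
to([.4785,.157,.028])
f=bot.grab_frame("scene");cv2.imwrite("pics/s2.png",cv2.resize(f[150:280,180:320,::-1],None,fx=5,fy=4.5))
E
```

```text
clock: 4.12
position: [0.4787, 0.1615, 0.0309]
tool_rot: [-1.599, -0.021, 0.868]
force: [-0.4, -0.1, 0.8]
grip_width: 0.051
4.12 pos [0.4787 0.1615 0.0309] tool dmm [-3.6  2.9 -2.7] x [0.646  0.763  0.0212] y [ 0.0349 -0.0018 -0.9994] F [-0.4 -0.1  0.8] q [ 0.284  0.905 -1.053  2.038  1.112  0.891 -0.551] w 0.051
```

View pics/s2.png

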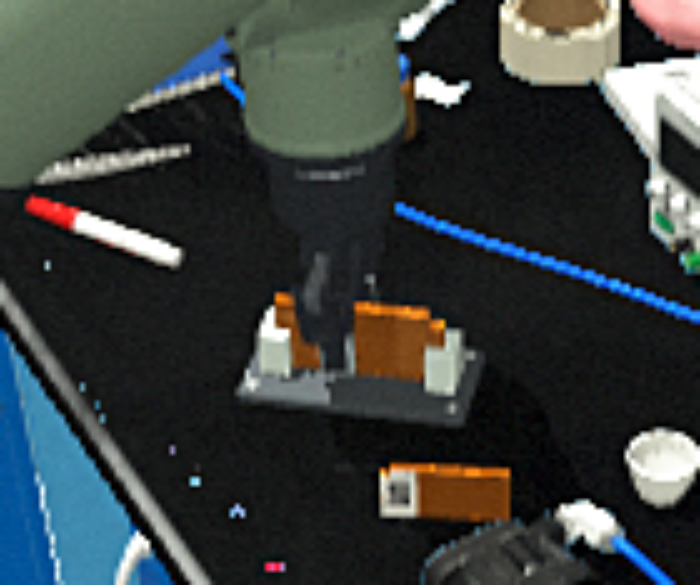

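```bash
python3 -m crank '[{"hand":0.4,"dx":-3,"dy":2,"dz":-3,"yaw":0},{"hand":0.4,"dx":-3,"dy":2,"dz":-3,"yaw":0},{"hand":1,"dx":-3,"dy":2,"dz":-3,"yaw":0},{"hand":1,"dx":-3,"dy":2,"dz":-3,"yaw":0},{"hand":1,"dx":-3,"dy":2,"dz":-3,"yaw":0},{"hand":1,"dx":-3,"dy":2,"dz":-3,"yaw":0},{"hand":1,"dx":-3,"dy":2,"dz":-3,"yaw":0},{"hand":1,"dx":-3,"dy":2,"dz":-3,"yaw":0}]' 100; python3 - <<'E'
from h import *
to([.4785,.157,.028])
E
```

```text
clock: 4.83
position: [0.481, 0.1581, 0.0287]
tool_rot: [-1.599, -0.026, 0.868]
force: [10.6, 10.2, -1.1]
grip_width: 0.0071
4.83 pos [0.481  0.1581 0.0287] tool dmm [-2.5  0.6  1.2] x [0.6465 0.7625 0.026 ] y [ 0.0382  0.0017 -0.9993] F [10.6 10.2 -1.1] q [ 0.292  0.908 -1.049  2.039  1.121  0.883 -0.548] w 0.0071
```

```bash
python3 -m crank '[{"hand":1,"dx":2,"dy":0,"dz":0,"yaw":0},{"hand":1,"dx":2,"dy":-10,"dz":0,"yaw":0},{"hand":1,"dx":3,"dy":-30,"dz":-1,"yaw":0},{"hand":1,"dx":4,"dy":-60,"dz":-2,"yaw":0},{"hand":1,"dx":5,"dy":-95,"dz":-3,"yaw":0},{"hand":1,"dx":6,"dy":-130,"dz":-4,"yaw":0},{"hand":1,"dx":6,"dy":-150,"dz":-4,"yaw":0},{"hand":1,"dx":6,"dy":-150,"dz":-4,"yaw":0}]'; python3 - <<'E'
from h import *
to([.4785,.157,.028])
f=bot.grab_frame("scene");cv2.imwrite("pics/s3.png",cv2.resize(f[100:260,170:340,::-1],None,fx=4,fy=3.7))
f=bot.grab_frame("top");cv2.imwrite("pics/t3.png",cv2.resize(f[180:280,200:320,::-1],None,fx=6,fy=6))
E
```

```text
clock: 5.5
position: [0.4817, 0.159, 0.1816]
tool_rot: [-1.601, -0.024, 0.867]
force: [-0.4, 1.1, -1.4]
grip_width: 0.0069
5.5 pos [0.4817 0.159  0.1816] tool dmm [ -7.2 153.4   5.9] x [0.6472 0.762  0.0237] y [ 0.0386 -0.0017 -0.9993] F [-0.4  1.1 -1.4] q [ 0.433  0.702 -1.271  1.945  0.808  1.083 -0.32 ] w 0.0069
```

View pics/s3.png

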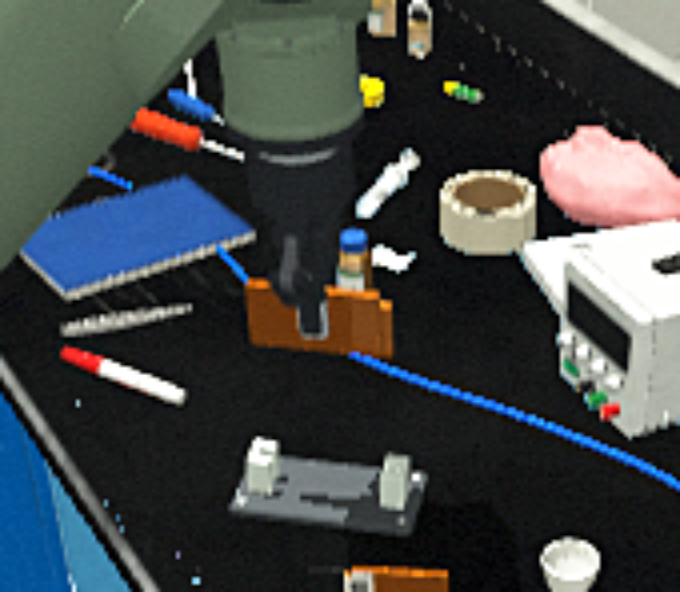

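View pics/t3.png

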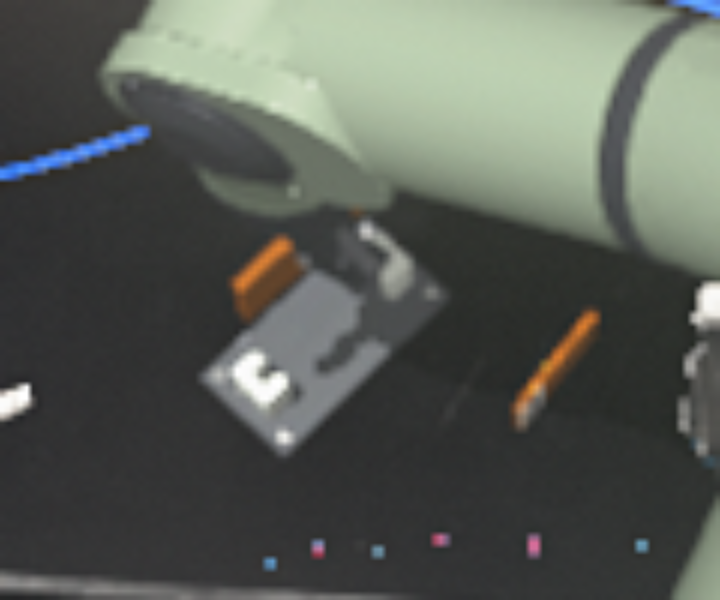

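The plate is out of the stand: it shows at (250–390, 282–355) in the scene crop, with its notch at the right end. Next I'll carry it, high, round to the right while turning the notch end towards the robot.

```bash
python3 -m crank '[{"hand":1,"dx":-400,"dy":-208,"dz":-200,"yaw":1.08},{"hand":1,"dx":-400,"dy":-208,"dz":-200,"yaw":1.08},{"hand":1,"dx":-400,"dy":-208,"dz":-200,"yaw":1.08},{"hand":1,"dx":-400,"dy":-208,"dz":-200,"yaw":1.08},{"hand":1,"dx":-400,"dy":-208,"dz":-200,"yaw":1.08},{"hand":1,"dx":-400,"dy":-208,"dz":-200,"yaw":1.08},{"hand":1,"dx":-400,"dy":-208,"dz":-200,"yaw":1.08},{"hand":1,"dx":-400,"dy":-208,"dz":-200,"yaw":1.08},{"hand":1,"dx":-400,"dy":-208,"dz":-200,"yaw":1.08},{"hand":1,"dx":-400,"dy":-208,"dz":-200,"yaw":1.08},{"hand":1,"dx":-400,"dy":-208,"dz":-200,"yaw":1.08},{"hand":1,"dx":-400,"dy":-208,"dz":-200,"yaw":1.08}]'; python3 - <<'E'
from h import *
to([.24,-.8,.36])
E
```

```text
clock: 6.6
position: [0.3694, -0.2626, 0.3761]
tool_rot: [-1.566, -0.033, -0.215]
force: [2.4, -0.3, 0.1]
grip_width: 0.0066
6.6 pos [ 0.3694 -0.2626  0.3761] tool dmm [ -12.3   13.3 -552.7] x [ 0.9765 -0.2131  0.0329] y [ 0.0331 -0.0027 -0.9994] F [ 2.4 -0.3  0.1] q [ 1.645  0.311 -1.402  1.794  0.314  1.274 -0.049] w 0.0066
```

```bash
python3 -m crank '[{"hand":1,"dx":-12,"dy":13,"dz":-552,"yaw":1.075},{"hand":1,"dx":-12,"dy":13,"dz":-552,"yaw":1.075},{"hand":1,"dx":-12,"dy":13,"dz":-552,"yaw":1.075},{"hand":1,"dx":-12,"dy":13,"dz":-552,"yaw":1.075},{"hand":1,"dx":-12,"dy":13,"dz":-552,"yaw":1.075},{"hand":1,"dx":-12,"dy":13,"dz":-552,"yaw":1.075},{"hand":1,"dx":-12,"dy":13,"dz":-552,"yaw":1.075},{"hand":1,"dx":-12,"dy":13,"dz":-552,"yaw":1.075},{"hand":1,"dx":-12,"dy":13,"dz":-552,"yaw":1.075},{"hand":1,"dx":-12,"dy":13,"dz":-552,"yaw":1.075},{"hand":1,"dx":-12,"dy":13,"dz":-552,"yaw":1.075},{"hand":1,"dx":-12,"dy":13,"dz":-552,"yaw":1.075}]'; python3 - <<'E'
from h import *
to([.24,-.82,.36])
E
```

```text
clock: 7.6
position: [0.2542, -0.7464, 0.3591]
tool_rot: [-1.541, -0.009, -1.29]
force: [0.9, -0.9, -0.4]
grip_width: 0.0069
7.6 pos [ 0.2542 -0.7464  0.3591] tool dmm [ 66.8  -1.3 -34. ] x [ 0.2775 -0.9607  0.0095] y [ 3.160e-02 -7.000e-04 -9.995e-01] F [ 0.9 -0.9 -0.4] q [ 1.489  0.837 -0.826  0.834  0.555  1.628 -0.38 ] w 0.0069
```

```bash
python3 -m crank '[{"hand":1,"dx":200,"dy":0,"dz":0,"yaw":0},{"hand":1,"dx":200,"dy":0,"dz":0,"yaw":0},{"hand":1,"dx":200,"dy":0,"dz":0,"yaw":0},{"hand":1,"dx":200,"dy":0,"dz":0,"yaw":0}]' | head -3; python3 -c "
from h import *
to([.24,-.82,.36])"
python3 -m crank '[{"hand":1,"dx":200,"dy":0,"dz":0,"yaw":0}]' | head -3
python3 -m crank '[{"hand":1,"dx":200,"dy":0,"dz":0,"yaw":0}]' | head -3
python3 -c "
from h import *
to([.24,-.82,.36])"
python3 -m crank '[{"hand":1,"dx":200,"dy":-100,"dz":0,"yaw":0}]' | head -3
python3 -m crank '[{"hand":1,"dx":200,"dy":-100,"dz":0,"yaw":0}]' | head -3
python3 -c "
from h import *
to([.24,-.82,.36])"

```

```text
clock: 7.93
position: [0.2777, -0.8238, 0.3629]
tool_rot: [-1.553, -0.027, -1.276]
7.93 pos [ 0.2777 -0.8238  0.3629] tool dmm [-14.7   1.9 -35.1] x [ 0.2902 -0.9566  0.0265] y [ 0.0245 -0.0203 -0.9995] F [ 1.2 -0.1 -0.9] q [ 1.321  1.038 -0.873  0.331  0.753  1.846 -0.223] w 0.0069
clock: 8.02
position: [0.2873, -0.8294, 0.3658]
tool_rot: [-1.554, -0.045, -1.258]
clock: 8.1
position: [0.2931, -0.8342, 0.3679]
tool_rot: [-1.555, -0.06, -1.246]
8.1 pos [ 0.2931 -0.8342  0.3679] tool dmm [-30.8   5.3 -45.9] x [ 0.3183 -0.9461  0.0603] y [ 0.0341 -0.0521 -0.9981] F [ 0.9  1.1 -0.1] q [ 1.309  1.081 -1.174  0.253  1.063  1.888 -0.189] w 0.0067
clock: 8.18
position: [0.2959, -0.8381, 0.3736]
tool_rot: [-1.557, -0.075, -1.241]
clock: 8.27
position: [0.2963, -0.8403, 0.3834]
tool_rot: [-1.558, -0.088, -1.24]
8.27 pos [ 0.2963 -0.8403  0.3834] tool dmm [-39.4  19.4 -46.9] x [ 0.3231 -0.9423  0.0881] y [ 0.0407 -0.0792 -0.996 ] F [1.1 0.6 0.4] q [ 1.293  1.097 -1.454  0.18   1.366  1.927 -0.145] w 0.0071
```

The push-and-repeat works, giving about 0.9° of tilt per row in the right direction. But q6 is close to its limit, so I'll lower the arm, correct the azimuth and check for obstacles.

```bash
python3 - <<'E'
from h import *
to([.20,-.78,.22])
f=bot.grab_frame("top");cv2.imwrite("pics/t4.png",f[:,:,::-1])
f=bot.grab_frame("scene");cv2.imwrite("pics/s4.png",f[:,:,::-1])
print(proj("top",[[.2,-.78,0],[.2,-.85,.2],[.22,-.9,.2]]),onz("top",(545,283),0.1),onz("top",(447,240),.03))
E
```

```text
8.27 pos [ 0.2963 -0.8403  0.3834] tool dmm [-102.3  154.   -73.5] x [ 0.3231 -0.9423  0.0881] y [ 0.0407 -0.0792 -0.996 ] F [1.1 0.6 0.4] q [ 1.293  1.097 -1.454  0.18   1.366  1.927 -0.145] w 0.0071
[[503.45774701 325.30677457]
 [549.64273008 317.63441516]
 [563.44959929 312.20905281]] [ 0.34117234 -0.90229345  0.1       ] [ 0.50537769 -0.57632258  0.03      ]
```

View pics/t4.png

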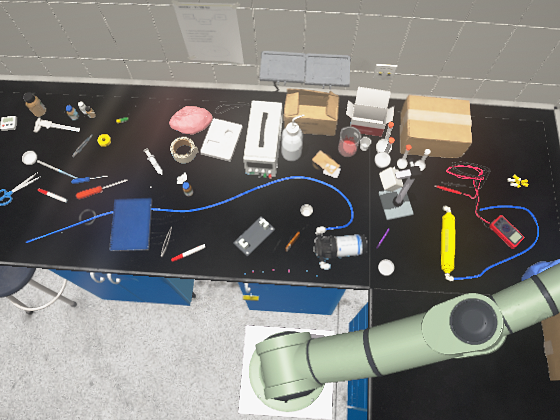

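View pics/s4.png

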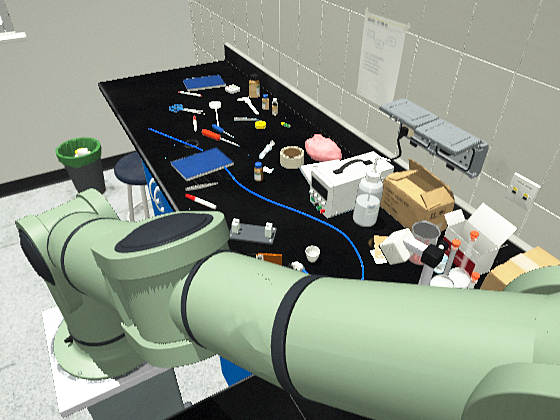

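```bash
python3 -m crank '[{"hand":1,"dx":-66,"dy":16,"dz":-64,"yaw":0.05},{"hand":1,"dx":-66,"dy":16,"dz":-64,"yaw":0.05},{"hand":1,"dx":-66,"dy":16,"dz":-64,"yaw":0.05}]' | head -3
python3 -m crank '[{"hand":1,"dx":200,"dy":20,"dz":0,"yaw":0},{"hand":1,"dx":200,"dy":20,"dz":0,"yaw":0}]' | head -3
python3 -c "
from h import *
to([.24,-.82,.36])"
python3 -m crank '[{"hand":1,"dx":200,"dy":0,"dz":0,"yaw":0}]' | head -3
python3 -m crank '[{"hand":1,"dx":200,"dy":0,"dz":0,"yaw":0}]' | head -3
python3 -m crank '[{"hand":1,"dx":200,"dy":0,"dz":0,"yaw":0}]' | head -3
python3 -m crank '[{"hand":1,"dx":200,"dy":0,"dz":0,"yaw":0}]' | head -3
python3 -c "
from h import *
to([.24,-.82,.36])"

```

```text
clock: 8.62
position: [0.2414, -0.8154, 0.371]
tool_rot: [-1.552, -0.091, -1.286]
clock: 8.78
position: [0.2422, -0.852, 0.3642]
tool_rot: [-1.558, -0.082, -1.285]
8.78 pos [ 0.2422 -0.852   0.3642] tool dmm [-31.5   1.7   6.9] x [ 0.2806 -0.9563  0.0824] y [ 0.0352 -0.0755 -0.9965] F [-0.6 -2.4 -2.7] q [ 1.418  1.081 -1.296  0.338  1.154  1.861 -0.214] w 0.0068
clock: 8.87
position: [0.2508, -0.8712, 0.362]
tool_rot: [-1.553, -0.106, -1.29]
clock: 8.95
position: [0.261, -0.8817, 0.3528]
tool_rot: [-1.553, -0.13, -1.282]
clock: 9.03
position: [0.2625, -0.8844, 0.3482]
tool_rot: [-1.551, -0.133, -1.283]
clock: 9.12
position: [0.2622, -0.886, 0.3454]
tool_rot: [-1.552, -0.134, -1.281]
9.12 pos [ 0.2622 -0.886   0.3454] tool dmm [-67.  -23.8  -1.9] x [ 0.2831 -0.9498  0.1334] y [ 0.0562 -0.1225 -0.9909] F [ 0.4  0.1 -2.2] q [ 1.301  1.113 -0.877  0.171  0.819  1.78  -0.119] w 0.0068
```

```bash

python3 -m crank '[{"hand":1,"dx":200,"dy":-200,"dz":0,"yaw":0}]' | sed -n 2,3p
python3 -m crank '[{"hand":1,"dx":200,"dy":-200,"dz":0,"yaw":0}]' | sed -n 2,3p
python3 -m crank '[{"hand":1,"dx":200,"dy":-200,"dz":0,"yaw":0}]' | sed -n 2,3p
python3 -m crank '[{"hand":1,"dx":200,"dy":-200,"dz":0,"yaw":0}]' | sed -n 2,3p
python3 -c "
from h import *
to([.24,-.82,.36])"

```

```text
position: [0.2614, -0.8857, 0.3467]
tool_rot: [-1.554, -0.133, -1.279]
position: [0.2607, -0.8852, 0.3501]
tool_rot: [-1.555, -0.134, -1.277]
position: [0.2598, -0.8847, 0.3529]
tool_rot: [-1.556, -0.135, -1.276]
position: [0.2588, -0.8843, 0.3555]
tool_rot: [-1.556, -0.135, -1.275]
9.45 pos [ 0.2588 -0.8843  0.3555] tool dmm [-65.8 -13.4   0.9] x [ 0.2884 -0.948   0.1348] y [ 0.0533 -0.1246 -0.9908] F [ 0.9 -0.6 -2.9] q [ 1.252  1.097 -0.318  0.172  0.292  1.745 -0.079] w 0.0071
```

```bash
cat > fit.py <<'E'
from fk import *
N=[([1.293,1.097,-1.454,.18,1.366,1.927,-.145],[.2963,-.8403,.3834],[.3231,-.9423,.0881],[.0407,-.0792,-.996]),
([1.301,1.113,-.877,.171,.819,1.78,-.119],[.2622,-.886,.3454],[.2831,-.9498,.1334],[.0562,-.1225,-.9909]),
([1.252,1.097,-.318,.172,.292,1.745,-.079],[.2588,-.8843,.3555],[.2884,-.948,.1348],[.0533,-.1246,-.9908]),
([1.418,1.081,-1.296,.338,1.154,1.861,-.214],[.2422,-.852,.3642],[.2806,-.9563,.0824],[.0352,-.0755,-.9965]),
([1.489,.837,-.826,.834,.555,1.628,-.38],[.2542,-.7464,.3591],[.2775,-.9607,.0095],[.0316,-.0007,-.9995]),
([1.645,.311,-1.402,1.794,.314,1.274,-.049],[.3694,-.2626,.3761],[.9765,-.2131,.0329],[.0331,-.0027,-.9994]),
([.433,.702,-1.271,1.945,.808,1.083,-.32],[.4817,.159,.1816],[.6472,.762,.0237],[.0386,-.0017,-.9993]),
([.292,.908,-1.049,2.039,1.121,.883,-.548],[.481,.1581,.0287],[.6465,.7625,.026],[.0382,.0017,-.9993])]
try:
    from extra import X; N+=X
except ImportError: pass
DD=[D[0],D[1]]+[(np.array(q),np.array(p),np.c_[x,y,np.cross(x,y)]) for q,p,x,y in N]
S=(-1,-1,-1,-1)
def f(P):
    o=[]
    for q,p,R in DD:
        r,x=fk(q+np.r_[0,P[11:16],0],P[:11],S);o+=list((r-R).ravel()*.5)+list(x-p)
    return np.array(o+[1e-3*(P[0]-.33)]+list(1e-2*np.array(P[6:]))+[P[9],P[10]])
s=least_squares(f,[.33,.57,.42,.3,0,3.14,0,0,0,0,0]+[0]*5)
if __name__=="__main__":
    print(s.cost,s.x.round(4));print(s.fun[:12*len(DD)].reshape(-1,12)[:,9:].round(4).tolist(),np.abs(s.fun[:12*len(DD)].reshape(-1,12)[:,:9]).max(1).round(4))
E
python3 fit.py
```

```text
0.001143938884300409 [ 1.7090e-01  5.5780e-01  4.1120e-01  2.0550e-01 -6.5800e-02  3.0694e+00
 -4.4000e-03  1.7200e-02 -5.1000e-03  7.2000e-03 -2.0000e-03 -9.0000e-04
  6.1000e-03 -4.4000e-03 -6.3000e-03  1.8000e-03]
[[-0.0087, 0.0014, -0.0097], [-0.0078, 0.0003, -0.0124], [-0.0137, 0.0007, 0.0122], [-0.0007, 0.0035, -0.0013], [0.007, -0.0015, -0.0209], [-0.0086, 0.0006, 0.0087], [0.005, -0.0067, -0.0014], [0.0098, 0.0073, -0.0013], [0.002, -0.0024, 0.0111], [0.0086, -0.0013, 0.0148]] [0.002  0.0021 0.0022 0.0038 0.0042 0.0021 0.0009 0.0017 0.0025 0.0034]
```

```bash
cat > fit2.py <<'E'
from fit import DD,np,rz,ry,TX,Ro
from scipy.optimize import least_squares
def FK(q,P):
    o=P[:7]; v=P[7:].reshape(-1,3)
    q=q*np.array([-1,1,-1,1,-1,1,-1])+o
    p=v[0].copy();R=rz(q[0]);p=p+R@[v[1][0],v[1][1],0]
    R=R@ry(q[1])@np.eye(3);p=p+R@[v[2][0],0,v[2][2]]
    R=R@rz(q[2]);p=p+R@[v[3][0],v[3][1],0]
    R=R@ry(q[3]);p=p+R@[v[4][0],0,v[4][2]]
    R=R@rz(q[4]);p=p+R@[v[5][0],v[5][1],0]
    R=R@ry(q[5]);p=p+R@[v[6][0],0,v[6][2]]
    R=R@rz(q[6])
    return R@TX,p
def res(P):
    o=[]
    for q,p,R in DD:
        r,x=FK(q,P);o+=list((r-R).ravel()*.5)+list(x-p)
    v=P[7:].reshape(-1,3);w=v.copy();w[0,2]-=.3;w[2,2]-=.56;w[4,2]-=.41;w[6,2]-=.35
    return np.r_[o,.005*w.ravel(),.3*v[0,:2],.02*(P[:7]-P0[:7])]
P0=np.zeros(28);P0[6]=3.14;P0[7+2]=.3;P0[7+8]=.56;P0[7+14]=.41;P0[7+20]=.35
S=least_squares(res,P0);PP=S.x
if __name__=="__main__":
    np.set_printoptions(precision=4,suppress=True);print(S.cost,PP[:7],PP[7:].reshape(-1,3));e=S.fun[:12*len(DD)].reshape(-1,12);print(e[:,9:],abs(e[:,:9]).max())
E
python3 fit2.py
```

```text
1.574154359595389e-06 [-0.0021 -0.      0.0003  0.0002 -0.0002 -0.0001  3.1399] [[ 0.0001  0.0002  0.3175]
 [-0.0001 -0.0205 -0.    ]
 [-0.0001  0.      0.5304]
 [-0.0004 -0.0379  0.    ]
 [ 0.0004  0.      0.421 ]
 [-0.0005  0.0004  0.    ]
 [ 0.0001  0.      0.3256]]
[[-0.      0.      0.0001]
 [ 0.     -0.      0.0001]
 [-0.     -0.0001 -0.0001]
 [-0.0002 -0.0001  0.0004]
 [ 0.0002 -0.     -0.0005]
 [ 0.0002  0.0002 -0.    ]
 [-0.0002 -0.      0.0003]
 [ 0.     -0.     -0.0003]
 [ 0.0002  0.0002  0.0002]
 [-0.0002 -0.0002 -0.0002]] 0.0004814451180074515
```

```bash
cat > sim.py <<'E'
from fit2 import FK,PP,np,Ro
from scipy.optimize import lsq_linear
LO=np.array([-2.91,-.3,-1.5,.17,-1.26,.16,-2.52]);HI=np.array([2.91,2.13,1.42,2.43,4.41,1.93,2.52])
V=.7*np.array([1.89,1.89,2.39,2.39,3.01,3.01,3.01])/12
def err(q,R,p,w):
    r,x=FK(q,PP);return np.r_[p-x,w*Ro.from_matrix(R@r.T).as_rotvec()]
def jac(q,w):
    e=1e-5;R,p=FK(q,PP);J=np.zeros((6,7))
    for i in range(7):
        d=q.copy();d[i]+=e;r,x=FK(d,PP);J[:,i]=np.r_[(x-p)/e,w*Ro.from_matrix(r@R.T).as_rotvec()/e]
    return J
def solveA(q,R,p,w,lam,it=30,bounded=False):
    q0=q.copy()
    for _ in range(it):
        J=jac(q,w);e=err(q,R,p,w)
        if bounded:
            A=np.r_[J,lam*np.eye(7)];b=np.r_[e,np.zeros(7)]
            dq=lsq_linear(A,b,bounds=(LO-q-1e-6,HI-q+1e-6)).x
        else: dq=J.T@np.linalg.solve(J@J.T+lam**2*np.eye(6),e)
        m=abs(dq).max()
        if m>.2:dq*=.2/m
        q=np.clip(q+dq,LO,HI)
    return q
def row(q,R0,p0,d,yaw,w=.3,lam=.02,it=30,bounded=False,scale=True):
    Rt=R0@Ro.from_rotvec([0,yaw,0]).as_matrix();pt=p0+R0@(np.array(d)/1000)
    r,x=FK(q,PP);v=pt-x;n=np.linalg.norm(v);pt=x+v*min(1,.0417/max(n,1e-9))
    rv=Ro.from_matrix(Rt@r.T).as_rotvec();n=np.linalg.norm(rv);Rt=Ro.from_rotvec(rv*min(1,.125/max(n,1e-9))).as_matrix()@r
    g=solveA(q,Rt,pt,w,lam,it,bounded);dq=g-q
    k=max(1,(abs(dq)/V).max());return q+dq/k if scale else q+np.clip(dq,-V,V)
def call(q,d,yaw=0,n=1,**k):
    R0,p0=FK(q,PP)
    for _ in range(n):q=row(q,R0,p0,d,yaw,**k)
    return q
def tilt(q):return FK(q,PP)[0][:,1]
E
python3 - <<'E'
from sim import *
np.set_printoptions(precision=3,suppress=True)
q0=np.array([1.418,1.081,-1.296,.338,1.154,1.861,-.214])
print("obs after4 [1.301 1.113 -.877 .171 .819 1.78 -.119] y .0562 -.1225;then [1.252 1.097 -.318 .172 .292 1.745 -.079] .0533 -.1246")
for b in(False,True):
 for w in(.1,.3,1):
  for lam in(.01,.05,.2):
   for it in(1,20):
    q=q0
    for _ in range(4):q=call(q,[200,0,0],w=w,lam=lam,it=it,bounded=b)
    q2=q
    for _ in range(4):q2=call(q2,[200,-200,0],w=w,lam=lam,it=it,bounded=b)
    print(b,w,lam,it,q,tilt(q)[:2],"|",q2,tilt(q2)[:2])
E
```

```text
obs after4 [1.301 1.113 -.877 .171 .819 1.78 -.119] y .0562 -.1225;then [1.252 1.097 -.318 .172 .292 1.745 -.079] .0533 -.1246
False 0.1 0.01 1 [ 1.058  1.208 -1.139  0.17   1.295  1.929  0.201] [-0.198 -0.061] | [ 0.684  1.334 -0.99   0.17   1.415  1.93   0.632] [-0.407 -0.232]
False 0.1 0.01 20 [ 0.977  1.312 -0.947  0.177  1.159  1.927  0.372] [-0.305  0.002] | [ 0.578  1.653 -0.418  0.17   0.84   1.93   0.909] [-0.657 -0.061]
False 0.1 0.05 1 [ 1.285  1.126 -1.25   0.17   1.247  1.518 -0.078] [ 0.127 -0.41 ] | [ 1.208  1.021 -1.24   0.17   1.274  1.403 -0.02 ] [ 0.208 -0.582]
False 0.1 0.05 20 [ 1.223  1.15  -1.168  0.17   1.203  1.553 -0.001] [ 0.091 -0.359] | [ 1.117  1.059 -1.102  0.17   1.192  1.426  0.068] [ 0.178 -0.533]
False 0.1 0.2 1 [ 1.38   1.096 -1.291  0.217  1.21   1.556 -0.197] [ 0.15  -0.379] | [ 1.372  0.978 -1.297  0.17   1.226  1.437 -0.189] [ 0.207 -0.588]
False 0.1 0.2 20 [ 1.333  1.118 -1.26   0.17   1.237  1.46  -0.121] [ 0.148 -0.463] | [ 1.332  0.995 -1.26   0.17   1.253  1.311 -0.12 ] [ 0.208 -0.672]
False 0.3 0.01 1 [ 1.06   1.208 -1.136  0.17   1.29   
[... 3790 characters left out ...]
.638  1.851 -0.151] [0.008 0.056] | [ 1.323  1.148 -0.181  0.259  0.117  1.869 -0.088] [0.008 0.139]
True 1 0.05 1 [ 1.332  1.144 -1.225  0.17   1.164  1.813 -0.122] [ 0.044 -0.114] | [ 1.332  1.051 -1.194  0.17   1.123  1.858 -0.124] [ 0.055 -0.153]
True 1 0.05 20 [ 1.297  1.115 -0.738  0.173  0.689  1.796 -0.111] [ 0.04  -0.091] | [ 1.245  1.071 -0.181  0.17   0.164  1.785 -0.071] [ 0.044 -0.11 ]
True 1 0.2 1 [ 1.341  1.142 -1.262  0.182  1.194  1.815 -0.131] [ 0.046 -0.114] | [ 1.338  1.058 -1.263  0.17   1.188  1.861 -0.127] [ 0.057 -0.154]
True 1 0.2 20 [ 1.333  1.143 -1.218  0.17   1.155  1.811 -0.121] [ 0.046 -0.114] | [ 1.332  1.052 -1.176  0.17   1.105  1.853 -0.124] [ 0.057 -0.153]
```

```bash
python3 - <<'E'
from sim import *
np.set_printoptions(precision=3,suppress=True)
q0=np.array([1.252,1.097,-.318,.172,.292,1.745,-.079])
for lam,it in((.01,1),(.03,3)):
 for d in([200,0,0],[200,-100,0],[200,-200,0],[200,-400,0],[200,100,0],[0,-200,0],[200,0,-100]):
  q=q0;o=[]
  for i in range(24):
    q=call(q,d,w=1,lam=lam,it=it,bounded=True)
    if i%6==5:o.append(tilt(q)[:2])
  print(lam,it,d,*o,q,FK(q,PP)[1])
E
```

```text
0.01 1 [200, 0, 0] [ 0.064 -0.166] [ 0.083 -0.234] [ 0.103 -0.301] [ 0.123 -0.367] [ 1.164  1.239  1.09   0.17  -1.074  1.424  0.046] [ 0.299 -0.98   0.326]
0.01 1 [200, -100, 0] [ 0.065 -0.165] [ 0.084 -0.231] [ 0.103 -0.295] [ 0.122 -0.358] [ 1.152  0.952  1.094  0.17  -1.032  1.717  0.044] [ 0.259 -0.86   0.566]
0.01 1 [200, -200, 0] [ 0.066 -0.164] [ 0.084 -0.224] [ 0.101 -0.283] [ 0.119 -0.341] [ 1.136  0.759  1.098  0.17  -0.997  1.927  0.045] [ 0.22  -0.742  0.701]
0.01 1 [200, -400, 0] [ 0.067 -0.163] [ 0.081 -0.211] [ 0.097 -0.272] [ 0.115 -0.329] [ 1.102  0.523  0.371  0.348 -0.254  1.93  -0.006] [ 0.196 -0.661  0.755]
0.01 1 [200, 100, 0] [ 0.063 -0.167] [ 0.079 -0.23 ] [ 0.098 -0.293] [ 0.117 -0.356] [ 1.167  1.538  1.085  0.17  -1.114  1.14   0.053] [ 0.315 -1.025  0.047]
0.01 1 [0, -200, 0] [ 0.066 -0.15 ] [ 0.082 -0.196] [ 0.095 -0.238] [ 0.105 -0.277] [ 1.005  0.342  0.422  0.59  -0.203  1.93   0.011] [ 0.164 -0.577  0.769]
0.01 1 [200, 0, -100] [ 0.062 -0.166] [ 0.073 -0.233] [ 0.078 -0.301] [ 0.08  -0.369] [ 1.46   1.251  1.081  0.17  -1.136  1.432  0.333] [ 0.023 -
[... 427 characters left out ...]
.721  0.99   0.17  -0.886  1.929  0.034] [ 0.214 -0.73   0.722]
0.03 3 [200, -400, 0] [ 0.067 -0.172] [ 0.084 -0.228] [ 0.104 -0.297] [ 0.125 -0.368] [ 1.067  0.437  0.424  0.395 -0.261  1.93   0.001] [ 0.179 -0.624  0.794]
0.03 3 [200, 100, 0] [ 0.07  -0.181] [ 0.088 -0.243] [ 0.107 -0.307] [ 0.125 -0.369] [ 1.171  1.542  0.944  0.17  -0.975  1.1    0.041] [ 0.315 -1.03   0.034]
0.03 3 [0, -200, 0] [ 0.06  -0.148] [ 0.074 -0.198] [ 0.093 -0.265] [ 0.116 -0.338] [ 0.522  0.067  0.761  0.797 -0.063  1.93  -0.034] [ 0.124 -0.454  0.823]
0.03 3 [200, 0, -100] [ 0.067 -0.187] [ 0.076 -0.255] [ 0.079 -0.323] [ 0.079 -0.39 ] [ 1.48   1.243  0.952  0.17  -1.015  1.4    0.338] [ 0.005 -1.03   0.314]
```

My solver model reproduces the observed motion and predicts continued tilt once the elbow roll unwinds. I'll carry on with single-row pushes.

```bash

python3 -m crank '[{"hand":1,"dx":200,"dy":-100,"dz":0,"yaw":0}]' | sed -n 3p
python3 -m crank '[{"hand":1,"dx":200,"dy":-100,"dz":0,"yaw":0}]' | sed -n 3p
python3 -m crank '[{"hand":1,"dx":200,"dy":-100,"dz":0,"yaw":0}]' | sed -n 3p
python3 -m crank '[{"hand":1,"dx":200,"dy":-100,"dz":0,"yaw":0}]' | sed -n 3p
python3 -m crank '[{"hand":1,"dx":200,"dy":-100,"dz":0,"yaw":0}]' | sed -n 3p
python3 -m crank '[{"hand":1,"dx":200,"dy":-100,"dz":0,"yaw":0}]' | sed -n 3p
python3 -c "
from h import *
to([.24,-.82,.36])"

```

```text
tool_rot: [-1.556, -0.136, -1.275]
tool_rot: [-1.556, -0.137, -1.276]
tool_rot: [-1.555, -0.139, -1.277]
tool_rot: [-1.554, -0.143, -1.279]
tool_rot: [-1.554, -0.149, -1.281]
tool_rot: [-1.553, -0.158, -1.282]
9.95 pos [ 0.2542 -0.891   0.3648] tool dmm [-72.   -6.5   6.7] x [ 0.281  -0.9468  0.157 ] y [ 0.0615 -0.1455 -0.9874] F [-0.7 -0.7 -1.4] q [ 1.197e+00  1.124e+00  5.190e-01  1.720e-01 -5.050e-01  1.709e+00
  1.000e-03] w 0.0066
```

```bash

python3 -m crank '[{"hand":1,"dx":200,"dy":-100,"dz":0,"yaw":0}]' | sed -n 3p
python3 -m crank '[{"hand":1,"dx":200,"dy":-100,"dz":0,"yaw":0}]' | sed -n 3p
python3 -m crank '[{"hand":1,"dx":200,"dy":-100,"dz":0,"yaw":0}]' | sed -n 3p
python3 -m crank '[{"hand":1,"dx":200,"dy":-100,"dz":0,"yaw":0}]' | sed -n 3p
python3 -m crank '[{"hand":1,"dx":200,"dy":-100,"dz":0,"yaw":0}]' | sed -n 3p
python3 -m crank '[{"hand":1,"dx":200,"dy":-100,"dz":0,"yaw":0}]' | sed -n 3p
python3 -m crank '[{"hand":1,"dx":200,"dy":-100,"dz":0,"yaw":0}]' | sed -n 3p
python3 -m crank '[{"hand":1,"dx":200,"dy":-100,"dz":0,"yaw":0}]' | sed -n 3p
python3 -c "
from h import *
to([.24,-.82,.36])"

```

```text
tool_rot: [-1.553, -0.169, -1.284]
tool_rot: [-1.553, -0.186, -1.285]
tool_rot: [-1.553, -0.211, -1.285]
tool_rot: [-1.554, -0.239, -1.286]
tool_rot: [-1.554, -0.267, -1.286]
tool_rot: [-1.555, -0.294, -1.286]
tool_rot: [-1.554, -0.321, -1.286]
tool_rot: [-1.554, -0.349, -1.285]
10.62 pos [ 0.2617 -0.9136  0.4586] tool dmm [-123.8   60.     4.6] x [ 0.2647 -0.9018  0.3416] y [ 0.1122 -0.323  -0.9397] F [-0.6  0.7 -1.6] q [ 1.177  1.077  1.068  0.17  -1.032  1.63   0.049] w 0.0066
```

```bash

python3 -m crank '[{"hand":1,"dx":200,"dy":-100,"dz":0,"yaw":0}]' | sed -n 3p
python3 -m crank '[{"hand":1,"dx":200,"dy":-100,"dz":0,"yaw":0}]' | sed -n 3p
python3 -m crank '[{"hand":1,"dx":200,"dy":-100,"dz":0,"yaw":0}]' | sed -n 3p
python3 -m crank '[{"hand":1,"dx":200,"dy":-100,"dz":0,"yaw":0}]' | sed -n 3p
python3 -m crank '[{"hand":1,"dx":200,"dy":-100,"dz":0,"yaw":0}]' | sed -n 3p
python3 -m crank '[{"hand":1,"dx":200,"dy":-100,"dz":0,"yaw":0}]' | sed -n 3p
python3 -m crank '[{"hand":1,"dx":200,"dy":-100,"dz":0,"yaw":0}]' | sed -n 3p
python3 -m crank '[{"hand":1,"dx":200,"dy":-100,"dz":0,"yaw":0}]' | sed -n 3p
python3 -m crank '[{"hand":1,"dx":200,"dy":-100,"dz":0,"yaw":0}]' | sed -n 3p
python3 -m crank '[{"hand":1,"dx":200,"dy":-100,"dz":0,"yaw":0}]' | sed -n 3p
python3 -c "
from h import *
to([.24,-.82,.36])"

```

```text
tool_rot: [-1.554, -0.376, -1.285]
tool_rot: [-1.554, -0.403, -1.285]
tool_rot: [-1.554, -0.429, -1.285]
tool_rot: [-1.554, -0.456, -1.285]
tool_rot: [-1.554, -0.482, -1.286]
tool_rot: [-1.554, -0.509, -1.286]
tool_rot: [-1.554, -0.535, -1.287]
tool_rot: [-1.555, -0.561, -1.287]
tool_rot: [-1.555, -0.587, -1.288]
tool_rot: [-1.554, -0.613, -1.288]
11.45 pos [ 0.2607 -0.9073  0.6279] tool dmm [-227.4  167.6    1.7] x [ 0.228  -0.7855  0.5753] y [ 0.176  -0.5479 -0.8178] F [ 0.2 -1.2 -1.8] q [ 1.164  0.914  1.069  0.169 -1.014  1.527  0.044] w 0.0066
```

```bash

python3 -m crank '[{"hand":1,"dx":200,"dy":-100,"dz":0,"yaw":0}]' | sed -n 3p
python3 -m crank '[{"hand":1,"dx":200,"dy":-100,"dz":0,"yaw":0}]' | sed -n 3p
python3 -m crank '[{"hand":1,"dx":200,"dy":-100,"dz":0,"yaw":0}]' | sed -n 3p
python3 -m crank '[{"hand":1,"dx":200,"dy":-100,"dz":0,"yaw":0}]' | sed -n 3p
python3 -m crank '[{"hand":1,"dx":200,"dy":-100,"dz":0,"yaw":0}]' | sed -n 3p
python3 -m crank '[{"hand":1,"dx":0,"dy":0,"dz":0,"yaw":0}]' | sed -n 3p
python3 -c "
from h import *
to([.24,-.82,.36]);print(bot.observe()['qpos'])"

```

```text
tool_rot: [-1.554, -0.639, -1.289]
tool_rot: [-1.554, -0.665, -1.289]
tool_rot: [-1.554, -0.69, -1.29]
tool_rot: [-1.554, -0.716, -1.291]
tool_rot: [-1.554, -0.741, -1.291]
tool_rot: [-1.554, -0.746, -1.291]
11.95 pos [ 0.2536 -0.8843  0.7243] tool dmm [-295.2  223.2    1. ] x [ 0.2032 -0.706   0.6784] y [ 0.2037 -0.6472 -0.7346] F [-0.4  0.1 -1.1] q [ 1.154  0.818  1.07   0.168 -0.999  1.489  0.041] w 0.0068
[ 1.15381299  0.81837243  1.07010917  0.16810474 -0.99919692  1.48911586
  0.04132084]
```

```bash
cat > goal.py <<'E'
from sim import *
th=0.281 # reader yaw offset: x_r=(sin th,-cos th)
def goal(th=.281):
    xr=np.array([np.sin(th),-np.cos(th),0]);up=np.array([0,0,1.])
    yf=(xr+up)/2**.5;zf=(-xr+up)/2**.5;xf=np.cross(yf,zf);Rp=np.c_[xf,yf,zf]
    a=.028;xt=np.array([0,np.sin(a),-np.cos(a)]);yt=np.array([1.,0,0]);zt=np.cross(xt,yt)
    Rt=np.c_[xt,yt,zt] # plate in tool
    return Rp,Rp@Rt.T
E
python3 - <<'E'
from goal import *
import itertools
np.set_printoptions(precision=4,suppress=True)
Rp,Rd=goal();print(Rd,Ro.from_matrix(Rd).as_euler('xyz'))
q0=np.array([1.1538,.8184,1.0701,.1702,-.9992,1.4891,.0413])
R0=FK(q0,PP)[0]
def e(q):return (R0.T@Ro.from_matrix(Rd@FK(q,PP)[0].T).as_rotvec())
print("now",e(q0))
for d in([200,-100,0],[200,-100,200],[200,-100,-200],[0,0,300],[0,0,-300],[200,0,400],[200,0,-400],[0,-100,300],[0,-100,-300]):
    q=q0;o=[]
    for i in range(4):
        q=call(q,d,w=1,lam=.01,it=3,bounded=True);o.append(e(q))
    print(d,o[0],o[1],o[3],q)
E
```

```text
[[ 0.1961  0.1691  0.9659]
 [-0.6794 -0.6869  0.2582]
 [ 0.7071 -0.7068 -0.0198]] [-1.5988 -0.7854 -1.2898]
now [-0.0427 -0.002  -0.041 ]
[200, -100, 0] [-0.0427 -0.0018 -0.03  ] [-0.0426 -0.0016 -0.0189] [-0.0425 -0.0011  0.0034] [ 1.144   0.7458  1.0934  0.17   -1.0066  1.5193  0.041 ]
[200, -100, 200] [-0.0429 -0.0019 -0.0327] [-0.0434 -0.0017 -0.0242] [-0.045  -0.0012 -0.0065] [ 0.9913  0.7688  1.1097  0.17   -0.9208  1.5085 -0.0746]
[200, -100, -200] [-0.0425 -0.0019 -0.0326] [-0.0419 -0.0017 -0.024 ] [-0.0401 -0.0013 -0.0062] [ 1.3029  0.771   1.0755  0.17   -1.1008  1.5142  0.1575]
[0, 0, 300] [-0.0428 -0.002  -0.0408] [-0.0428 -0.002  -0.0401] [-0.0433 -0.0019 -0.037 ] [ 0.9192  0.8351  1.1459  0.17   -0.9176  1.4841 -0.1398]
[0, 0, -300] [-0.0427 -0.002  -0.0407] [-0.0426 -0.002  -0.0398] [-0.0421 -0.0019 -0.0365] [ 1.3909  0.831   1.0064  0.17   -1.0973  1.4872  0.2235]
[200, 0, 400] [-0.0429 -0.0019 -0.0354] [-0.0434 -0.0018 -0.0293] [-0.045  -0.0014 -0.0162] [ 0.9521  0.829   1.1177  0.17   -0.9104  1.4628 -0.1155]
[200, 0, -400] [-0.0425 -0.0019 -0.0352] [-0.042  -0.0018 -0.0291] [-0.0402 -0.0015 -0.0157] [ 1.3558  0.8307  1.0607  0.17   -1.13    1.4695  0.2001]
[0, -100, 300] [-0.0428 -0.002  -0.0408] [-0.0428 -0.002  -0.0401] [-0.0433 -0.0019 -0.037 ] [ 0.913   0.7793  1.1514  0.17   -0.9109  1.5389 -0.1315]
[0, -100, -300] [-0.0427 -0.002  -0.0407] [-0.0427 -0.002  -0.0398] [-0.0421 -0.0019 -0.0365] [ 1.3848  0.7753  1.012   0.17   -1.0906  1.542   0.2142]
```

```bash
python3 - <<'E'
from goal import *
from h import ray
np.set_printoptions(precision=3,suppress=True)
print("cams",ray("scene",(280,210))[0],ray("top",(280,210))[0])
Rp,Rd=goal()
q0=np.array([1.1538,.8184,1.0701,.1702,-.9992,1.4891,.0413])
R0=FK(q0,PP)[0];p0=FK(q0,PP)[1]
def e(q):r=FK(q,PP)[0];return r.T@Ro.from_matrix(Rd@r.T).as_rotvec()
for wp in([-.20,-.82,.68],[-.26,-.80,.68],[-.32,-.76,.68]):
    wp=np.array(wp);d=R0.T@(wp-p0)*1000
    q=call(q0,d,n=16,w=1,lam=.01,it=5,bounded=True)
    az=np.array([wp[0]-.066,wp[1]+.21]);az/=np.linalg.norm(az)
    print("wp",d.round(),FK(q,PP)[1],q,e(q))
    R=FK(q,PP)[0];u=R.T@np.r_[az,.6]*200
    print(" push",u.round())
    for i in range(8):
        q=call(q,u,w=1,lam=.01,it=3,bounded=True)
        print("  ",e(q),FK(q,PP)[1],q)
E
```

```text
cams [ 0.04  -0.802  0.931] [-0.082  0.005  1.764]
wp [-165. -100. -416.] [-0.2  -0.82  0.68] [ 1.565  0.635  0.943  0.724 -1.115  1.46   0.814] [-0.043 -0.002 -0.041]
 push [ 195.   14. -127.]
   [-0.04  -0.002 -0.038] [-0.206 -0.836  0.692] [ 1.637  0.684  0.924  0.585 -1.147  1.499  0.75 ]
   [-0.035 -0.003 -0.031] [-0.211 -0.85   0.704] [ 1.704  0.732  0.913  0.445 -1.185  1.53   0.684]
   [-0.031 -0.004 -0.026] [-0.216 -0.861  0.71 ] [ 1.772  0.779  0.903  0.306 -1.223  1.556  0.617]
   [-0.026 -0.004 -0.017] [-0.221 -0.872  0.712] [ 1.838  0.828  0.893  0.17  -1.26   1.568  0.552]
   [-0.02  -0.004 -0.006] [-0.225 -0.878  0.71 ] [ 1.839  0.835  0.89   0.17  -1.26   1.55   0.556]
   [-0.015 -0.004  0.004] [-0.228 -0.884  0.708] [ 1.841  0.84   0.888  0.17  -1.26   1.533  0.559]
   [-0.009 -0.004  0.015] [-0.231 -0.889  0.707] [ 1.844  0.845  0.885  0.17  -1.26   1.517  0.562]
   [-0.003 -0.004  0.026] [-0.235 -0.894  0.706] [ 1.846  0.849  0.882  0.17  -1.26   1.501  0.565]
wp [-191. -125. -468.] [-0.26 -0.8   0.68] [ 1.688  0.652  0.916  0.682 -1.153  1.512  0.867] [-0.043 -0.0
[... 1079 characters left out ...]

   [-0.037 -0.001 -0.038] [-0.334 -0.787  0.699] [ 1.927  0.739  0.842  0.414 -1.229  1.619  0.811]
   [-0.034 -0.    -0.035] [-0.34  -0.797  0.704] [ 1.991  0.787  0.808  0.274 -1.247  1.638  0.742]
   [-0.027 -0.    -0.027] [-0.347 -0.806  0.704] [ 2.038  0.828  0.784  0.17  -1.26   1.64   0.691]
   [-0.02  -0.    -0.017] [-0.351 -0.811  0.702] [ 2.04   0.833  0.782  0.17  -1.26   1.624  0.695]
   [-0.013 -0.    -0.007] [-0.356 -0.816  0.7  ] [ 2.042  0.839  0.779  0.17  -1.26   1.608  0.699]
   [-0.006 -0.     0.002] [-0.36  -0.82   0.699] [ 2.045  0.843  0.777  0.17  -1.26   1.592  0.703]
   [ 0.002 -0.     0.012] [-0.364 -0.824  0.698] [ 2.047  0.847  0.774  0.17  -1.26   1.577  0.706]
```

```bash
python3 - <<'E'
from goal import *
np.set_printoptions(precision=3,suppress=True)
Rp,Rd=goal()
q0=np.array([1.1538,.8184,1.0701,.1702,-.9992,1.4891,.0413])
def e(q):r=FK(q,PP)[0];return r.T@Ro.from_matrix(Rd@r.T).as_rotvec()
K=dict(w=1,lam=.01,it=5,bounded=True)
def go(q,wp,n):
    R,p=FK(q,PP);return call(q,R.T@(np.array(wp)-p)*1000,n=n,**K)
def push(q,u):
    R=FK(q,PP)[0];return call(q,R.T@np.array(u)*200,**K)
for _ in range(2):q0=call(q0,[200,-100,0],w=1,lam=.01,it=3,bounded=True)
print(e(q0))
q1=go(q0,[.40,-.5,.55],14)
print(FK(q1,PP)[1],q1)
for z in(.3,.4,.5):
  for y in(-.15,-.05,):
    q=go(q1,[.42,y,z],14)
    print(y,z,FK(q,PP)[1],q,e(q))
    for i in range(14):
        q=push(q,[-.95,-.3,0])
        if i%2:print("   ",e(q),FK(q,PP)[1],q)
E
```

```text
[-0.043 -0.003 -0.019]
[ 0.371 -0.571  0.594] [-0.369  0.248  1.42   1.56  -0.034  0.803 -0.327]
-0.15 0.3 [ 0.418 -0.167  0.311] [-0.76   0.105  0.5    2.274  0.907  0.98  -2.163] [-0.039 -0.006 -0.022]
    [-0.039 -0.006 -0.022] [ 0.338 -0.192  0.311] [-0.687 -0.075  0.369  2.43   0.953  1.06  -2.222]
    [-0.042 -0.01  -0.025] [ 0.333 -0.195  0.313] [-0.467 -0.079  0.166  2.43   0.943  1.041 -2.203]
    [-0.047 -0.015 -0.031] [ 0.328 -0.199  0.315] [-0.246 -0.088 -0.029  2.43   0.933  1.017 -2.178]
    [-0.053 -0.022 -0.038] [ 0.322 -0.202  0.317] [-0.026 -0.102 -0.216  2.43   0.919  0.984 -2.144]
    [-0.062 -0.031 -0.05 ] [ 0.315 -0.205  0.32 ] [ 0.195 -0.127 -0.388  2.43   0.895  0.938 -2.094]
    [-0.07  -0.042 -0.07 ] [ 0.305 -0.209  0.324] [ 0.415 -0.171 -0.532  2.43   0.843  0.872 -1.999]
    [-0.068 -0.046 -0.086] [ 0.288 -0.218  0.331] [ 0.636 -0.236 -0.637  2.43   0.759  0.796 -1.841]
-0.05 0.3 [ 0.409 -0.145  0.351] [-0.747  0.019  0.387  2.225  0.855  1.138 -2.125] [-0.039 -0.006 -0.022]
    [-0.039 -0.006 -0.022] [ 0.329 -0.17   0.351] [-0.775 -0.171  0.336  2.375  0.
[... 3171 characters left out ...]
0.039 -0.006 -0.022] [ 0.335 -0.125  0.506] [-0.74  -0.272  0.153  2.043  0.764  1.627 -1.949]
    [-0.042 -0.009 -0.027] [ 0.324 -0.13   0.506] [-0.519 -0.28  -0.008  2.052  0.732  1.576 -1.896]
    [-0.031 -0.003 -0.024] [ 0.309 -0.135  0.5  ] [-0.299 -0.294 -0.169  2.078  0.699  1.524 -1.846]
    [-0.012  0.006 -0.016] [ 0.296 -0.139  0.488] [-0.18  -0.3   -0.261  2.112  0.682  1.494 -1.832]
    [ 0.001  0.013 -0.011] [ 0.289 -0.14   0.48 ] [-0.18  -0.3   -0.268  2.136  0.681  1.493 -1.844]
    [ 0.014  0.021 -0.006] [ 0.283 -0.142  0.471] [-0.18  -0.3   -0.276  2.161  0.68   1.492 -1.857]
    [ 0.027  0.029 -0.   ] [ 0.275 -0.144  0.462] [-0.18  -0.3   -0.284  2.186  0.679  1.49  -1.871]
```

```bash

python3 -m crank '[{"hand":1,"dx":200,"dy":-100,"dz":0,"yaw":0}]' | sed -n 3p
python3 -c "
from h import *
to([.40,-.5,.58])
from goal import *
q=bot.observe()['qpos'];Rd=goal()[1];r=FK(q,PP)[0];print(r.T@Ro.from_matrix(Rd@r.T).as_rotvec())"

```

```text
tool_rot: [-1.552, -0.762, -1.293]
12.03 pos [ 0.2523 -0.881   0.7357] tool dmm [-343.2 -107.7  248.6] x [ 0.1985 -0.6958  0.6902] y [ 0.207  -0.6586 -0.7235] F [ 0.1 -0.7 -2.4] q [ 1.152  0.806  1.069  0.17  -0.996  1.483  0.041] w 0.0065
[-0.04292332 -0.00206304 -0.02361588]
```

```bash

python3 -m crank '[{"hand":1,"dx":-343,"dy":-108,"dz":249,"yaw":0},{"hand":1,"dx":-343,"dy":-108,"dz":249,"yaw":0},{"hand":1,"dx":-343,"dy":-108,"dz":249,"yaw":0},{"hand":1,"dx":-343,"dy":-108,"dz":249,"yaw":0},{"hand":1,"dx":-343,"dy":-108,"dz":249,"yaw":0},{"hand":1,"dx":-343,"dy":-108,"dz":249,"yaw":0},{"hand":1,"dx":-343,"dy":-108,"dz":249,"yaw":0},{"hand":1,"dx":-343,"dy":-108,"dz":249,"yaw":0},{"hand":1,"dx":-343,"dy":-108,"dz":249,"yaw":0},{"hand":1,"dx":-343,"dy":-108,"dz":249,"yaw":0},{"hand":1,"dx":-343,"dy":-108,"dz":249,"yaw":0}]' | sed -n 3,4p
cat > chk.py <<'E'
from h import *
from goal import *
q=bot.observe()['qpos'];Rd=goal()[1];r=FK(q,PP)[0];print("rot err",(r.T@Ro.from_matrix(Rd@r.T).as_rotvec()).round(4))
E
python3 -c "
from h import *
to([.415,-.1,.5])
import chk"

```

```text
tool_rot: [-1.553, -0.764, -1.294]
force: [-0.3, -0.6, -0.2]
12.95 pos [ 0.3519 -0.6387  0.6446] tool dmm [-461.8 -238.4  212.2] x [ 0.1972 -0.6946  0.6918] y [ 0.2065 -0.6605 -0.7219] F [-0.3 -0.6 -0.2] q [-0.037  0.395  1.403  1.352 -0.416  0.945  0.013] w 0.0069
rot err [-0.0418 -0.0026 -0.0215]
```

```bash

python3 -m crank '[{"hand":1,"dx":-462,"dy":-238,"dz":212,"yaw":0},{"hand":1,"dx":-462,"dy":-238,"dz":212,"yaw":0},{"hand":1,"dx":-462,"dy":-238,"dz":212,"yaw":0},{"hand":1,"dx":-462,"dy":-238,"dz":212,"yaw":0},{"hand":1,"dx":-462,"dy":-238,"dz":212,"yaw":0},{"hand":1,"dx":-462,"dy":-238,"dz":212,"yaw":0},{"hand":1,"dx":-462,"dy":-238,"dz":212,"yaw":0},{"hand":1,"dx":-462,"dy":-238,"dz":212,"yaw":0},{"hand":1,"dx":-462,"dy":-238,"dz":212,"yaw":0},{"hand":1,"dx":-462,"dy":-238,"dz":212,"yaw":0},{"hand":1,"dx":-462,"dy":-238,"dz":212,"yaw":0},{"hand":1,"dx":-462,"dy":-238,"dz":212,"yaw":0}]' | sed -n 3,4p
python3 -c "
from h import *
to([.415,-.1,.5])
import chk"

```

```text
tool_rot: [-1.549, -0.765, -1.298]
force: [1.2, 0.2, -2.0]
13.95 pos [ 0.3834 -0.311   0.5477] tool dmm [-173.5  -98.5   89.5] x [ 0.1945 -0.6949  0.6923] y [ 0.2074 -0.6607 -0.7215] F [ 1.2  0.2 -2. ] q [-0.479 -0.244  0.452  1.902  0.872  1.315 -1.486] w 0.0069
rot err [-0.0427 -0.0051 -0.0205]
```

```bash
python3 - <<'E'
from goal import *
np.set_printoptions(precision=3,suppress=True)
Rp,Rd=goal()
q0=np.array([-.479,-.244,.452,1.902,.872,1.315,-1.486])
def e(q):r=FK(q,PP)[0];return r.T@Ro.from_matrix(Rd@r.T).as_rotvec()
K=dict(w=1,lam=.01,it=3,bounded=True)
def go(q,wp,n):
    R,p=FK(q,PP);return call(q,R.T@(np.array(wp)-p)*1000,n=n,**K)
def push(q,u):
    R=FK(q,PP)[0];return call(q,R.T@np.array(u)*200,**K)
for wp,n in(([.383,-.311,.5477],0),([.415,-.1,.5],6),([.40,-.2,.52],4)):
  qa=go(q0,wp,n) if n else q0
  print(wp,FK(qa,PP)[1],qa,e(qa))
  for u in([-.95,-.3,0],[-.8,.5,0],[-.9,0,.4],[-.9,0,-.4],[-1,0,0]):
    q=qa;print(u)
    for i in range(12):
        q=push(q,u)
        if i%3==2:print("   ",e(q),FK(q,PP)[1],q)
E
```

```text
[0.383, -0.311, 0.5477] [ 0.382 -0.309  0.547] [-0.479 -0.244  0.452  1.902  0.872  1.315 -1.486] [-0.044 -0.005 -0.02 ]
[-0.95, -0.3, 0]
    [-0.047 -0.007 -0.027] [ 0.336 -0.325  0.546] [-0.148 -0.287  0.241  1.946  0.808  1.236 -1.379]
    [-0.052 -0.008 -0.033] [ 0.315 -0.332  0.548] [ 0.182 -0.292  0.04   1.956  0.714  1.141 -1.261]
    [-0.048 -0.007 -0.038] [ 0.293 -0.349  0.544] [ 0.513 -0.297 -0.124  1.967  0.609  1.029 -1.107]
    [-0.041 -0.005 -0.045] [ 0.267 -0.377  0.538] [ 0.844 -0.299 -0.253  1.976  0.476  0.909 -0.9  ]
[-0.8, 0.5, 0]
    [-0.05  -0.01  -0.024] [ 0.341 -0.286  0.549] [-0.151 -0.29   0.142  1.952  0.796  1.3   -1.454]
    [-0.049 -0.011 -0.025] [ 0.328 -0.276  0.549] [ 0.18  -0.295 -0.111  1.962  0.71   1.232 -1.385]
    [-0.039 -0.008 -0.026] [ 0.324 -0.263  0.544] [ 0.29  -0.298 -0.219  1.974  0.68   1.226 -1.384]
    [-0.02  -0.005 -0.029] [ 0.32  -0.234  0.535] [ 0.229 -0.3   -0.257  1.991  0.683  1.296 -1.466]
[-0.9, 0, 0.4]
    [-0.048 -0.009 -0.027] [ 0.341 -0.312  0.564] [-0.148 -0.285  0.205  1.906  0.793  1.287 -1.377]
    [-0.051 -0.013 -0.0
[... 4815 characters left out ...]
7 -0.025] [ 0.318 -0.201  0.472] [-0.009 -0.294 -0.195  2.147  0.737  1.276 -1.708]
    [-0.034 -0.001 -0.023] [ 0.304 -0.2    0.446] [ 0.102 -0.298 -0.291  2.212  0.725  1.219 -1.73 ]
    [-0.023  0.005 -0.021] [ 0.288 -0.198  0.417] [-0.009 -0.3   -0.236  2.289  0.749  1.22  -1.818]
[-1, 0, 0]
    [-0.048 -0.009 -0.024] [ 0.345 -0.202  0.521] [-0.341 -0.281  0.06   2.016  0.787  1.434 -1.698]
    [-0.035 -0.007 -0.025] [ 0.322 -0.201  0.514] [-0.047 -0.3   -0.161  2.048  0.727  1.371 -1.64 ]
    [-0.016  0.    -0.024] [ 0.313 -0.199  0.503] [ 0.063 -0.3   -0.25   2.073  0.705  1.347 -1.632]
    [ 0.004  0.008 -0.021] [ 0.304 -0.195  0.49 ] [-0.047 -0.3   -0.193  2.107  0.723  1.385 -1.687]
```

```bash

python3 -m crank '[{"hand":1,"dx":-173,"dy":-98,"dz":90,"yaw":0},{"hand":1,"dx":-173,"dy":-98,"dz":90,"yaw":0},{"hand":1,"dx":-173,"dy":-98,"dz":90,"yaw":0},{"hand":1,"dx":-173,"dy":-98,"dz":90,"yaw":0},{"hand":1,"dx":-173,"dy":-98,"dz":90,"yaw":0},{"hand":1,"dx":-173,"dy":-98,"dz":90,"yaw":0}]' | sed -n 2,4p
python3 -m crank '[{"hand":1,"dx":-39,"dy":-41,"dz":-192,"yaw":0},{"hand":1,"dx":-39,"dy":-41,"dz":-192,"yaw":0}]' | sed -n 2,4p
python3 -m crank '[{"hand":1,"dx":-39,"dy":-41,"dz":-192,"yaw":0}]' | sed -n 2,4p
python3 -c "
from h import *
to([.415,-.1,.5])
import chk"

```

```text
position: [0.4173, -0.0965, 0.4986]
tool_rot: [-1.554, -0.764, -1.288]
force: [0.6, -0.1, -2.2]
position: [0.3327, -0.1014, 0.4993]
tool_rot: [-1.556, -0.766, -1.293]
force: [-0.8, 1.3, -0.4]
position: [0.3157, -0.1009, 0.4998]
tool_rot: [-1.551, -0.76, -1.289]
force: [0.1, -0.0, 0.3]
14.7 pos [ 0.3157 -0.1009  0.4998] tool dmm [19.5 20.2 95.2] x [ 0.2017 -0.696   0.6892] y [ 0.2111 -0.6562 -0.7245] F [ 0.1 -0.   0.3] q [-0.583 -0.273 -0.051  2.068  0.701  1.619 -1.976] w 0.0068
rot err [-0.0478  0.0014 -0.0247]
```

```bash

python3 -m crank '[{"hand":1,"dx":-39,"dy":-41,"dz":-192,"yaw":0}]' | sed -n 2,3p
python3 -m crank '[{"hand":1,"dx":-39,"dy":-41,"dz":-192,"yaw":0}]' | sed -n 2,3p
python3 -m crank '[{"hand":1,"dx":-39,"dy":-41,"dz":-192,"yaw":0}]' | sed -n 2,3p
python3 -m crank '[{"hand":1,"dx":-39,"dy":-41,"dz":-192,"yaw":0}]' | sed -n 2,3p
python3 -c "
from h import *
to([.415,-.1,.5])
import chk"

```

```text
position: [0.3015, -0.0996, 0.4993]
tool_rot: [-1.551, -0.759, -1.293]
position: [0.2916, -0.0966, 0.4976]
tool_rot: [-1.561, -0.764, -1.29]
position: [0.2821, -0.1005, 0.495]
tool_rot: [-1.573, -0.768, -1.31]
position: [0.2768, -0.087, 0.4918]
tool_rot: [-1.591, -0.772, -1.265]
15.03 pos [ 0.2768 -0.087   0.4918] tool dmm [ 44.4  29.1 128.5] x [ 0.2157 -0.6832  0.6977] y [ 0.1905 -0.6713 -0.7162] F [ 0.6  3.1 -0.5] q [-0.375 -0.301 -0.288  2.108  0.628  1.63  -1.975] w 0.0068
rot err [-0.0238  0.0185 -0.0125]
```

```bash

python3 -m crank '[{"hand":1,"dx":-39,"dy":-41,"dz":-192,"yaw":0}]' | sed -n 2,3p
python3 -m crank '[{"hand":1,"dx":8,"dy":8,"dz":38,"yaw":0},{"hand":1,"dx":16,"dy":16,"dz":76,"yaw":0}]' | sed -n 2,3p
python3 -c "
from h import *
to([.56,-.12,.40])
import chk"

```

```text
position: [0.2677, -0.0897, 0.4901]
tool_rot: [-1.602, -0.777, -1.283]
position: [0.3501, -0.0874, 0.4882]
tool_rot: [-1.598, -0.775, -1.27]
15.28 pos [ 0.3501 -0.0874  0.4882] tool dmm [  4.9 123.  194.4] x [ 0.2115 -0.6825  0.6996] y [ 0.1806 -0.6762 -0.7143] F [1.3 2.3 0.4] q [-0.431 -0.159 -0.157  2.022  0.702  1.572 -1.972] w 0.007
rot err [-0.0129  0.0147 -0.0099]
```

```bash
cat >> goal.py <<'E'
def reader(th=.281,foot=(.6545,-.387)):
    xr=np.array([np.sin(th),-np.cos(th),0]);O=np.r_[foot,0]-.165*xr
    W=O+.0707*xr+[0,0,.241];up=np.array([0,0,1.])
    hz=(-xr-up)/2**.5;hx=(-xr+up)/2**.5;hy=np.cross(hz,hx);return O,W,hx,hy,hz
E
python3 - <<'E'
from h import *
from goal import *
np.set_printoptions(precision=3,suppress=True)
O,W,hx,hy,hz=reader();print(O,W)
a=cv2.imread("pics/scene0.png");b=cv2.imread("pics/top0.png")
C=[W+sx*.028*hx+sy*.033*hy-k*.055*hz for k in(0,1) for sx in(-1,1) for sy in(-1,1)]
xr=(-hz+-hx);xr=-(hz+hx)/np.linalg.norm(hz+hx);yr=np.cross([0,0,1],xr)
F=[O+.165*xr+sx*.055*xr+sy*.06*yr+[0,0,z] for z in(0,.012) for sx,sy in((-1,-1),(-1,1),(1,1),(1,-1))]
for im,n,x0,y0,x1,y1,f in((a,"scene",365,215,475,365,4),(b,"top",360,155,430,235,7)):
    z=cv2.resize(im[y0:y1,x0:x1],None,fx=f,fy=f,interpolation=cv2.INTER_CUBIC)
    for P,c in((C,(0,0,255)),(F,(255,0,0)),([W],(0,200,0))):
        for p in proj(n,P):cv2.circle(z,tuple(int(v) for v in ((p-[x0,y0])*f+f/2)),3,c,-1)
    cv2.imwrite(f"pics/ov_{n}.png",z)
E
```

```text
[ 0.609 -0.228  0.   ] [ 0.628 -0.296  0.241]
```

View pics/ov_scene.png

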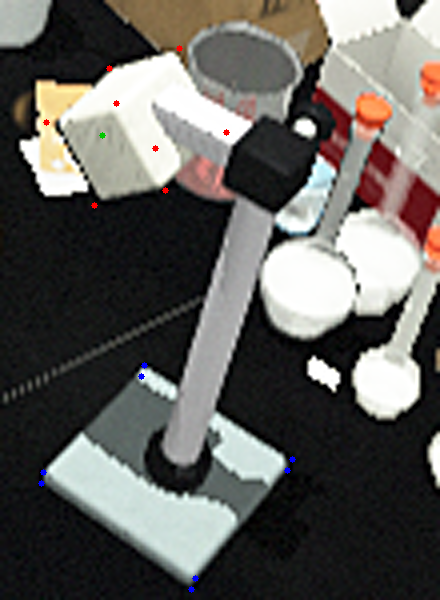

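View pics/ov_top.png

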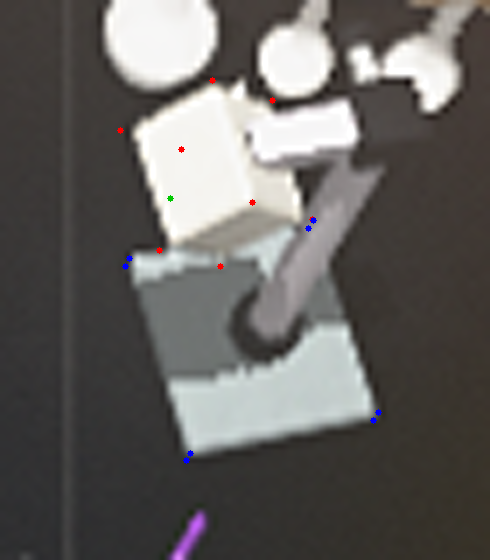

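```bash
cat >> goal.py <<'E'
def tcpgoal(off=(.0432,.004,.0113)):
    O=reader()[0];Rp,Rd=goal();L=O+[0,0,.170];return L-Rp@np.array(off),Rp,Rd,L
E
python3 - <<'E'
from h import *
from goal import *
T,Rp,Rd,L=tcpgoal();print(T,L)
to(T+.12*Rp[:,2]); to(T)
E
```

```text
[ 0.65167988 -0.22145088  0.15918127] [ 0.60874277 -0.22847153  0.17      ]
15.28 pos [ 0.3501 -0.0874  0.4882] tool dmm [-76.2 260.2 257.4] x [ 0.2115 -0.6825  0.6996] y [ 0.1806 -0.6762 -0.7143] F [1.3 2.3 0.4] q [-0.431 -0.159 -0.157  2.022  0.702  1.572 -1.972] w 0.007
15.28 pos [ 0.3501 -0.0874  0.4882] tool dmm [-74.9 380.1 259. ] x [ 0.2115 -0.6825  0.6996] y [ 0.1806 -0.6762 -0.7143] F [1.3 2.3 0.4] q [-0.431 -0.159 -0.157  2.022  0.702  1.572 -1.972] w 0.007
```

```bash

python3 -m crank '[{"hand":1,"dx":-76,"dy":260,"dz":257,"yaw":0.015},{"hand":1,"dx":-76,"dy":260,"dz":257,"yaw":0.015},{"hand":1,"dx":-76,"dy":260,"dz":257,"yaw":0.015},{"hand":1,"dx":-76,"dy":260,"dz":257,"yaw":0.015},{"hand":1,"dx":-76,"dy":260,"dz":257,"yaw":0.015},{"hand":1,"dx":-76,"dy":260,"dz":257,"yaw":0.015},{"hand":1,"dx":-76,"dy":260,"dz":257,"yaw":0.015},{"hand":1,"dx":-76,"dy":260,"dz":257,"yaw":0.015},{"hand":1,"dx":-76,"dy":260,"dz":257,"yaw":0.015},{"hand":1,"dx":-76,"dy":260,"dz":257,"yaw":0.015}]' | sed -n 1,4p
python3 - <<'E'
from h import *
from goal import *
T,Rp,Rd,L=tcpgoal()
to(T); import chk
f=bot.grab_frame("scene");cv2.imwrite("pics/s5.png",cv2.resize(f[130:370,250:490,::-1],None,fx=2.5,fy=2.5))
f=bot.grab_frame("top");cv2.imwrite("pics/t5.png",cv2.resize(f[150:270,280:430,::-1],None,fx=5,fy=5))
E
```

```text
clock: 16.12
position: [0.6281, -0.1414, 0.2362]
tool_rot: [-1.598, -0.774, -1.283]
force: [-1.5, -0.8, -1.2]
16.12 pos [ 0.6281 -0.1414  0.2362] tool dmm [  5.7 113.4   3. ] x [ 0.203  -0.6854  0.6993] y [ 0.1727 -0.6779 -0.7145] F [-1.5 -0.8 -1.2] q [-0.257  0.555  0.019  1.811  0.945  1.024 -2.154] w 0.0068
rot err [-0.0047  0.0059 -0.0109]
```

View pics/s5.png

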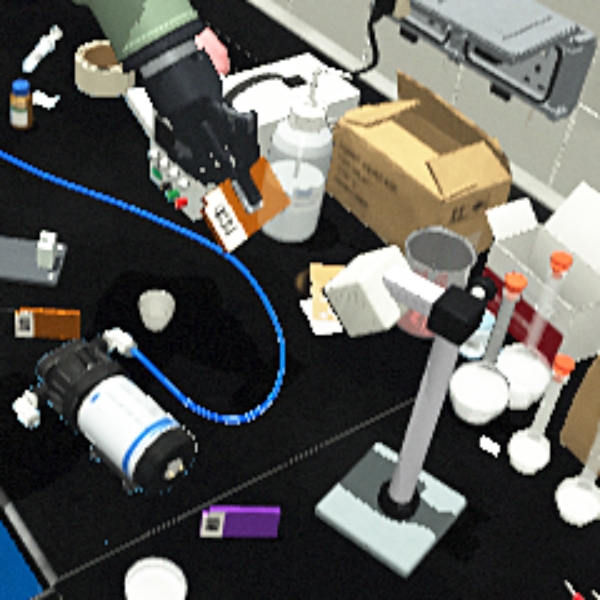

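View pics/t5.png

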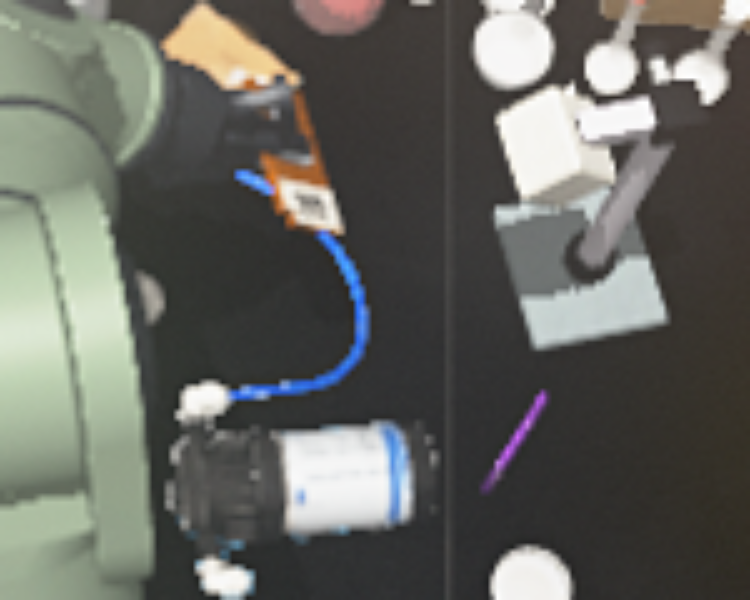

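The label faces up towards the reader, at (310,205) in the top crop, with the notch end towards the robot. Now the final approach.

```bash

python3 -m crank '[{"hand":1,"dx":3,"dy":35,"dz":1,"yaw":0.006},{"hand":1,"dx":5,"dy":70,"dz":3,"yaw":0.006},{"hand":1,"dx":6,"dy":100,"dz":3,"yaw":0.006},{"hand":1,"dx":6,"dy":113,"dz":3,"yaw":0.006},{"hand":1,"dx":6,"dy":113,"dz":3,"yaw":0.006},{"hand":1,"dx":6,"dy":113,"dz":3,"yaw":0.006}]' | sed -n 1,4p
python3 - <<'E'
from h import *
from goal import *
T,Rp,Rd,L=tcpgoal()
to(T); import chk
x0,y0=0,0
for n,b,k in(("scene",(330,170,430,260),7),("top",(310,150,430,230),6)):
    f=bot.grab_frame(n)[:,:,::-1].copy();cv2.imwrite(f"pics/raw6_{n}.png",f)
    z=cv2.resize(f[b[1]:b[3],b[0]:b[2]],None,fx=k,fy=k,interpolation=cv2.INTER_CUBIC)
    C=L-.039*Rp[:,0]-.004*Rp[:,1]
    P=[C+Rp@[sx*.055,.004,sz*.03] for sx,sz in((-1,-1),(-1,1),(1,1),(1,-1))]+[L]
    for p in proj(n,P):cv2.circle(z,tuple(int(v) for v in((p-[b[0],b[1]])*k+k/2)),3,(0,255,0),-1)
    cv2.imwrite(f"pics/ov6_{n}.png",z)
E
```

```text
clock: 16.72
position: [0.6501, -0.2198, 0.1671]
tool_rot: [-1.582, -0.775, -1.298]
force: [0.2, 0.8, -1.0]
16.72 pos [ 0.6501 -0.2198  0.1671] tool dmm [-4.1  7.1  1.1] x [ 0.1923 -0.6878  0.6999] y [ 0.1777 -0.677  -0.7142] F [ 0.2  0.8 -1. ] q [-0.156  0.678  0.076  1.811  1.062  0.85  -2.217] w 0.0068
rot err [-0.0098 -0.0051 -0.0104]
```

View pics/ov6_scene.png

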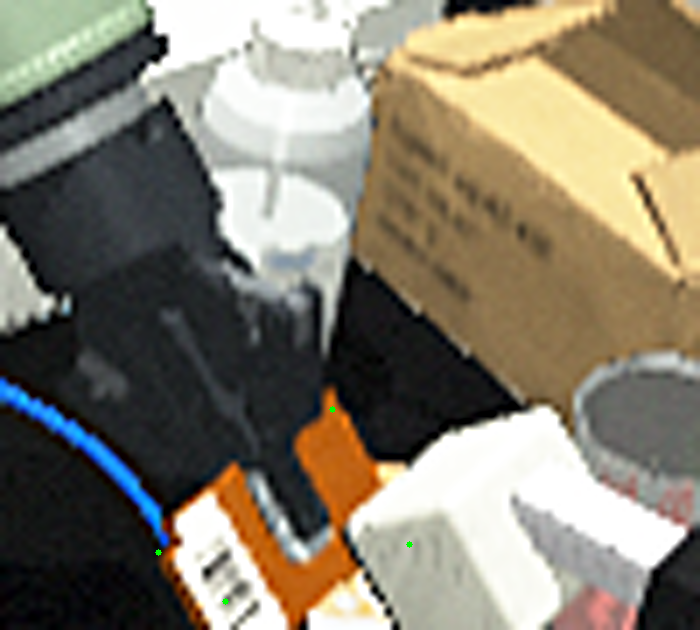

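View pics/ov6_top.png

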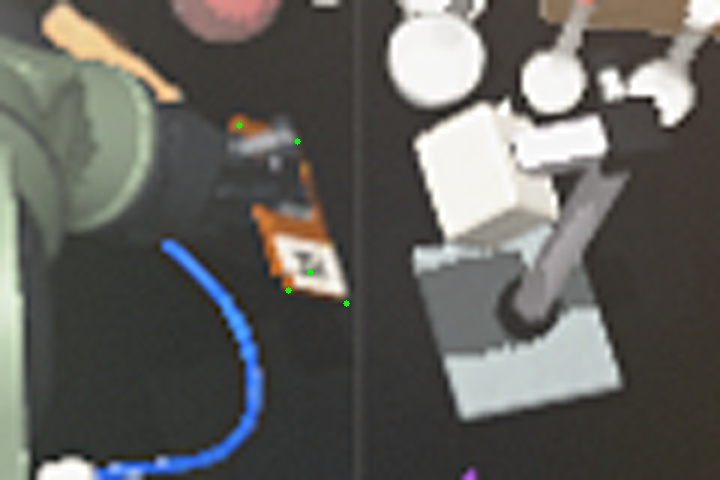

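```bash

python3 -m crank '[{"hand":1,"dx":-4,"dy":7,"dz":1,"yaw":-0.005},{"hand":1,"dx":-4,"dy":7,"dz":1,"yaw":-0.005},{"hand":1,"dx":-4,"dy":7,"dz":1,"yaw":-0.005},{"hand":1,"dx":-4,"dy":7,"dz":1,"yaw":-0.005}]' | sed -n 1,4p
python3 - <<'E'
from h import *
from goal import *
T,Rp,Rd,L=tcpgoal()
to(T); import chk
for n,b,k in(("scene",(330,200,430,290),7),("top",(330,160,410,220),9)):
    f=bot.grab_frame(n)[:,:,::-1].copy();cv2.imwrite(f"pics/raw7_{n}.png",f)
    z=cv2.resize(f[b[1]:b[3],b[0]:b[2]],None,fx=k,fy=k,interpolation=cv2.INTER_CUBIC)
    C=L-.039*Rp[:,0]-.004*Rp[:,1]
    P=[C+Rp@[sx*.055,.004,sz*.03] for sx,sz in((-1,-1),(-1,1),(1,1),(1,-1))]+[L]
    for p in proj(n,P):cv2.circle(z,tuple(int(v) for v in((p-[b[0],b[1]])*k+k/2)),3,(0,255,0),-1)
    cv2.imwrite(f"pics/ov7_{n}.png",z)
E
```

```text
clock: 17.15
position: [0.6516, -0.2217, 0.1582]
tool_rot: [-1.589, -0.775, -1.29]
force: [-0.2, -0.3, -1.1]
17.15 pos [ 0.6516 -0.2217  0.1582] tool dmm [ 0.5 -0.9  0.1] x [ 0.1982 -0.6862  0.6999] y [ 0.1771 -0.6772 -0.7142] F [-0.2 -0.3 -1.1] q [-0.155  0.694  0.079  1.809  1.072  0.84  -2.225] w 0.0065
rot err [-0.0092  0.001  -0.0103]
```

View pics/ov7_scene.png

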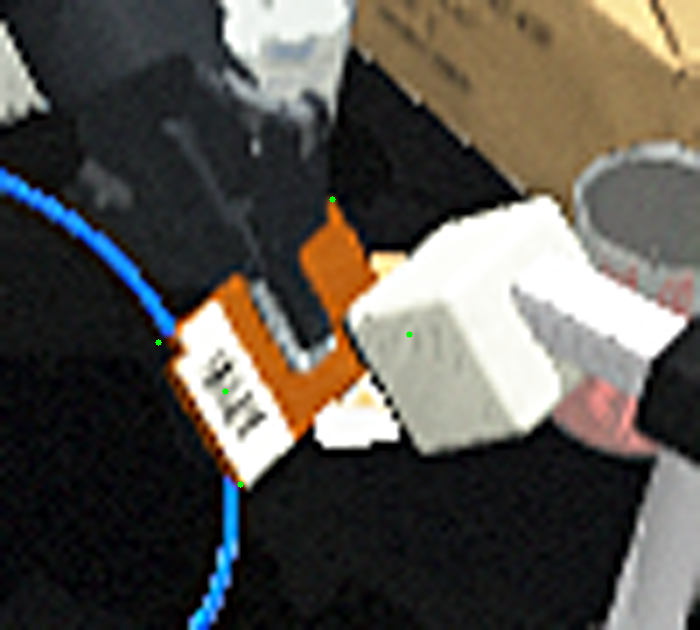

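View pics/ov7_top.png

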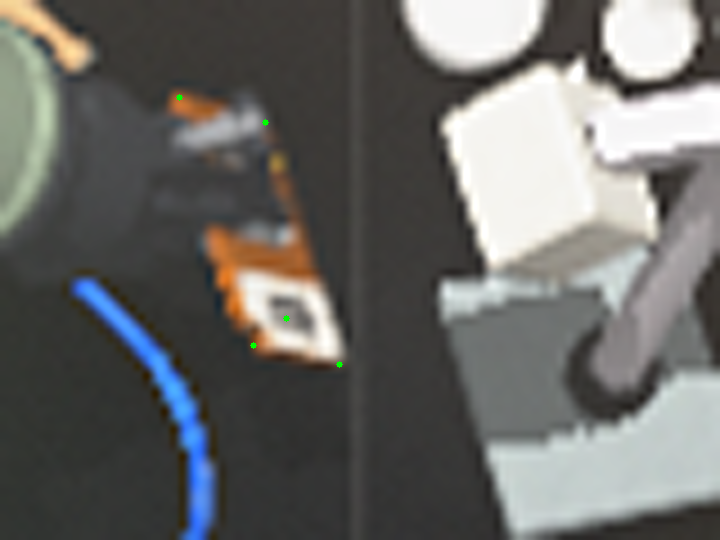

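```bash
python3 - <<'E'
from h import *
import numpy as np
for n in("scene","top"):
    a=cv2.imread(f"pics/{n}0.png").astype(int);b=cv2.imread(f"pics/raw7_{n}.png").astype(int)
    for nm,P in(("crucible",(312,254)if n=="scene" else(306,210)),("petri",(312,365)if n=="scene" else(386,267)),("vial",(258,171)if n=="scene" else(186,187))):
        x,y=P;print(n,nm,abs(a-b)[y-9:y+10,x-9:x+10].mean().round(1))
o=bot.observe();print(o['clock'],abs(o['qd']).max(),o['grip_width'])
bot.job_done()
E
```

```text
scene crucible 19.9
scene petri 1.9
scene vial 4.3
top crucible 90.8
top petri 1.1
top vial 1.4
17.25 0.0026848559528662662 0.006990377578540599
the job is handed in; nothing more can be done
```

```bash
python3 - <<'E'
import cv2,numpy as np
z=[cv2.resize(cv2.imread(f"pics/{f}.png")[235:275,290:335],None,fx=8,fy=8) for f in("scene0","raw7_scene")]
cv2.imwrite("pics/cru.png",np.hstack(z))
E
```

```text
(no output)
```

View pics/cru.png

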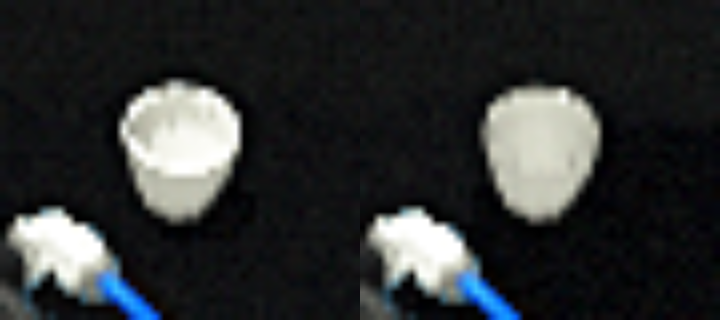

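The amber plate is out of its stand and held in front of the reader's window, and I handed the job in at 17.25 s with the gripper still holding it.

- **How:** I lifted the plate straight up and turned its notched label end towards the robot. The moves can only turn the tool about its own axis, so I got the 45° tilt by pushing repeatedly against the arm's reach limits.
- **Position:** The tool stopped about 1 mm from its computed goal. In the images the label's middle is within about one pixel (roughly 3 mm) of the target point.
- **Angle:** The tool was about 0.8° off the computed angle. The label faces up towards the window, and the plate's edges line up with the goal outline.
- **Contact:** The highest wrist force I read was about 15 N, when the gripper closed on the plate; no reading I took pointed to any contact with the reader.
- **Bystanders:** The vial and petri dish look unchanged in both views. An automatic comparison flagged the crucible. In the scene view it has only gone into the arm's shadow and hasn't moved; in the top view the arm hides it.

**Checks that disagreed:**
- **Joint limits:** At the reach limits, joint 4 read down to 0.168 (limit 0.17) and joint 2 reached -0.301 (limit -0.30). Those overshoots are about as small as the reading noise, but they could count as passing the range.
- **Reader head:** The front edge of its white housing appeared 6–8 mm behind where I predicted. I put this down to the black window frame and relied on the foot's position, which matched in both views.

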